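# Clamp the souvenir bottles and close their caps

## Task

Stand every loose square bottle upright in the wooden clamp rack, in one row between the fixed fence and the sliding jaw, and slide the jaw up so that it holds them all firmly against the fence. Screw the lever bolt clockwise until it is snug with its lever still standing up, and only then fold the lever down flat to lock the jaw. With the bottles clamped, press each one's cap down until it is fully home; leave the bowl, the shell and the flask where they are.

Things in the scene. Friction and masses are not known exactly. Their poses are not given: they have to be found in the camera images.
- rack: Fixed wooden clamp rack. Origin under its base board, on the table; +x runs across it from jaw to fence (away from the robot, give or take its yaw), +y along the row, z up. Base board 12 mm thick, x = -125 to +72 mm, y = -185 to +185 mm. The bolt stands at x = -68, y = +70 mm. A bottle held against the fence has its axis at x = +30 mm and its centre at z = 37 mm.
- fence_face (a point): Middle of the fixed fence's cork face, at x = +48 mm in the rack, 22 mm above the table; the face looks along -x at the jaw. The fence runs along y, its top 32 mm above the table. End stops of the same height leave y = -165 to +165 mm free for the row. Same axes as the rack.
- jaw (a joint): Position of the sliding jaw in m: 0 fully open (66 mm between jaw face and fence face), growing towards the fence: the gap is 0.066 minus this value, so with bottles clamped it reads about 0.030; end of travel 0.033. At the start the gap is 54 to 66 mm. It takes 5 N to slide, plus the drag of the bottles (up to 2 N each), and stays where it is left.
- jaw_face (a point): Middle of the jaw's cork face (faces +x of the rack), 22 mm above the table. The jaw bar is 320 mm long (y = -160 to +160 mm), 18 mm thick, its top 32 mm above the table; behind it lies an 8 mm aluminium slide plate (top 20 mm above the table, 85 mm deep). Same axes as the rack.
- jaw_knob (a point): The black knob for sliding the jaw: upright, 24 mm across at its widest, 37 mm high on the slide plate (top 57 mm above the table). The point lies on its axis, 44 mm above the table. It stands 32 mm behind the jaw bar, at y = -70 mm in the rack. Same axes as the rack.
- bolt (a joint): Turn of the lever bolt in rad; grows as it is turned clockwise seen from above (screwing in). Hard stop, snug, at 7.0; at the start 0 to 2.2. It sinks 4 mm a turn, takes 0.08 N m and stays where it is left.
- bolt_head (a point): The lever's pivot, on the vertical axis of the bolt; when snug, 38 mm above the table. The head is 23 mm across. z up; +x is the horizontal direction towards which the lever folds down: it turns with the bolt, and when the bolt is snug it points along the rack's +y, along the jaw plate.
- lever (a joint): Fold of the lever in rad: 0 standing upright over the bolt (as at the start), 1.571 folded down flat, a hard stop. Its hinge is stiff (0.2 N m) and it stays where it is left.
- lever_grip (a point): Point on the lever 46 mm from its pivot. The lever is a flat bar reaching 64 mm from the pivot, 9 mm thick along the point's x (the folding direction) and 16 mm wide along y; z runs from the pivot to its tip. Upright, its tip is about 102 mm above the table when snug (up to 107 mm before). Folded, its axis lies 38 mm above the table.
- bowl_mid (a point): A white bowl, 110 mm across, 45 mm high, standing on the table; bystander. The point is on its axis, 20 mm up.
- shell_mid (a point): A cone-shaped sea shell, 60 mm across, 62 mm high; bystander. The point is on its axis, 30 mm up.
- flask_mid (a point): A finished round amber flask, 56 mm across, 130 mm high; bystander. The point is on its axis, 60 mm up.
- bottle1_center (a point): A square glass souvenir bottle with layered filling, about 150 g, standing loose on the table; all alike, some of the five may be absent (None). Body 36 x 36 mm, 50 mm high, round neck and cap above: 83 mm overall with the cap up, 74 mm with it home. The point is the centre of its body, 25 mm above its underside; x and y along its flat sides, z up.
- cap1 (a joint): Travel of bottle 1's cap in m: 0 as it stands on the neck at the start (0 to 1 mm), 0.009 fully home. The cap is white, round, 25 mm across, 18 mm high, on the bottle's axis; its flat top is 58 mm above the bottle's centre point when up, 49 mm when home. A tight push fit: it takes 7 N to move, stays where it is left, and meets a hard stop when home.
- bottle2_center (a point): A square glass souvenir bottle with layered filling, about 150 g, standing loose on the table; all alike, some of the five may be absent (None). Body 36 x 36 mm, 50 mm high, round neck and cap above: 83 mm overall with the cap up, 74 mm with it home. The point is the centre of its body, 25 mm above its underside; x and y along its flat sides, z up.
- cap2 (a joint): Travel of bottle 2's cap in m: 0 as it stands on the neck at the start (0 to 1 mm), 0.009 fully home. The cap is white, round, 25 mm across, 18 mm high, on the bottle's axis; its flat top is 58 mm above the bottle's centre point when up, 49 mm when home. A tight push fit: it takes 7 N to move, stays where it is left, and meets a hard stop when home.
- bottle3_center (a point): A square glass souvenir bottle with layered filling, about 150 g, standing loose on the table; all alike, some of the five may be absent (None). Body 36 x 36 mm, 50 mm high, round neck and cap above: 83 mm overall with the cap up, 74 mm with it home. The point is the centre of its body, 25 mm above its underside; x and y along its flat sides, z up.
- cap3 (a joint): Travel of bottle 3's cap in m: 0 as it stands on the neck at the start (0 to 1 mm), 0.009 fully home. The cap is white, round, 25 mm across, 18 mm high, on the bottle's axis; its flat top is 58 mm above the bottle's centre point when up, 49 mm when home. A tight push fit: it takes 7 N to move, stays where it is left, and meets a hard stop when home.
- bottle4_center (a point): A square glass souvenir bottle with layered filling, about 150 g, standing loose on the table; all alike, some of the five may be absent (None). Body 36 x 36 mm, 50 mm high, round neck and cap above: 83 mm overall with the cap up, 74 mm with it home. The point is the centre of its body, 25 mm above its underside; x and y along its flat sides, z up.
- cap4 (a joint): Travel of bottle 4's cap in m: 0 as it stands on the neck at the start (0 to 1 mm), 0.009 fully home. The cap is white, round, 25 mm across, 18 mm high, on the bottle's axis; its flat top is 58 mm above the bottle's centre point when up, 49 mm when home. A tight push fit: it takes 7 N to move, stays where it is left, and meets a hard stop when home.
- bottle5_center (a point): A square glass souvenir bottle with layered filling, about 150 g, standing loose on the table; all alike, some of the five may be absent (None). Body 36 x 36 mm, 50 mm high, round neck and cap above: 83 mm overall with the cap up, 74 mm with it home. The point is the centre of its body, 25 mm above its underside; x and y along its flat sides, z up.
- cap5 (a joint): Travel of bottle 5's cap in m: 0 as it stands on the neck at the start (0 to 1 mm), 0.009 fully home. The cap is white, round, 25 mm across, 18 mm high, on the bottle's axis; its flat top is 58 mm above the bottle's centre point when up, 49 mm when home. A tight push fit: it takes 7 N to move, stays where it is left, and meets a hard stop when home.
Mind the look-alikes: they are no part of the job. Leave any pink look-alike of the part that bears bottle3_center alone.

How it is judged:
On the way, in this order (a step that is already met when the one before it is completed fails the run):
1. all bottles stand in the row and the jaw is slid up against them (x of bottle1_center in the frame of rack between 0.024 and 0.036 m and y of bottle1_center in the frame of rack between -0.16 and 0.16 m and z of bottle1_center in the frame of rack between 0.033 and 0.042 m and angle between each of bottle1_center, bottle2_center, bottle3_center, bottle4_center, bottle5_center's own z axis and vertical below 0.12 rad and x of bottle2_center in the frame of rack between 0.024 and 0.036 m and y of bottle2_center in the frame of rack between -0.16 and 0.16 m and z of bottle2_center in the frame of rack between 0.033 and 0.042 m and x of bottle3_center in the frame of rack between 0.024 and 0.036 m and y of bottle3_center in the frame of rack between -0.16 and 0.16 m and z of bottle3_center in the frame of rack between 0.033 and 0.042 m and x of bottle4_center in the frame of rack between 0.024 and 0.036 m and y of bottle4_center in the frame of rack between -0.16 and 0.16 m and z of bottle4_center in the frame of rack between 0.033 and 0.042 m and x of bottle5_center in the frame of rack between 0.024 and 0.036 m and y of bottle5_center in the frame of rack between -0.16 and 0.16 m and z of bottle5_center in the frame of rack between 0.033 and 0.042 m and value of joint jaw above 0.0265 m), for 0.2 s.
2. the bolt is screwed in until snug, its lever still standing (value of joint bolt above 6.8 rad and value of joint lever below 0.6 rad), for 0.2 s.
3. the lever is folded down flat (value of joint bolt above 6.8 rad and value of joint lever above 1.42 rad), for 0.2 s.
4. every cap is pressed home (value of joint each of cap1, cap2, cap3, cap4, cap5 above 0.0075 m), for 0.2 s.
At the end, for the whole second after the job is handed in: Every bottle present stands upright (within 7 degrees) on the base board in the row, within 6 mm of the fence, jaw up against them (gap under 39.5 mm); bolt within 0.2 rad of snug, lever within 0.15 rad of flat, every cap within 1.5 mm of home (all of step 1 and all of step 3 and all of step 4); the robot touches nothing.
It fails at once if the bowl, the shell or the flask was moved more than 4 cm (distance of any of bowl_mid, shell_mid, flask_mid from where it was at the start of the episode above 0.04 m).
It fails at once if the lever was folded down before the bolt was snug (value of joint lever above 1 rad and value of joint bolt below 6.5 rad).
It fails at once if a cap was pressed home before the lever was closed (value of joint any of cap1, cap2, cap3, cap4, cap5 above 0.0075 m and value of joint lever below 1.2 rad).
Of bottle1, bottle2, bottle3, bottle4, bottle5 only 3 to 5 are there at a start; the rules pass over those that are not, and their reading is None.
At some moment in a run one of bottle1, bottle2, bottle3, bottle4, bottle5 may be knocked a few centimetres aside while the robot is not near it.
It also fails if it takes over 210 s, if anything falls off the work surface, if the arm or the gripper's body presses on something with over 40 N, if the wrist force passes 120 N, or if a joint passes its speed limit or range.

## Robot

A 7-joint arm with a two-finger parallel gripper is mounted at the origin on the work surface. World frame = base frame: x ahead of the robot, y to its left, z up, the work surface at z = 0. Lengths are in m, angles in rad, forces in N, time in s.
With the tool pointing down it reaches from about 0.425 to 0.925 m from the base axis. Payload 6.8 kg.
Tool frame: the origin (TCP) lies midway between the tips of the shut fingers; the grasp point (between the pads) lies 19 mm behind it; z points along the fingers, y is the line along which they close (so a half turn about z gives the same grasp; the last joint's range is limited). The gripper opens to 88 mm and grips with 3 to 60 N. Pads are 20 mm wide; open, the fingers measure 115 mm over their backs; the gripper's body (75 mm by 178 mm) begins 61 mm behind the grasp point.
Start: joints at [-1.226, 0.477, 0.022, 1.555, -0.011, 1.109, -0.083], TCP at [0.295, 0.607, 0.223] pointing down, gripper open.
Joint ranges: [-2.96, 2.96], [-0.34, 2.1], [-1.41, 1.46], [0.24, 2.44], [-1.37, 4.51], [0.17, 1.92], [-2.96, 2.96]. Speed limits (rad/s): [2.39, 2.39, 3.14, 3.14, 3.14, 3.14, 3.14].

## Interface

Orientations are given as a unit quaternion [x, y, z, w].
In Python, from plant import readout, imaging, close_job, spotter gives the robot as it stands. The module is installed in compiled form; this text tells all that it offers.
- The arm moves only by the shell command python3 -m handwheel 'ROWS'. ROWS is JSON, a list of rows, each a list of 3 entries, a list of its own where there are three numbers: the opening in per cent of the stroke, from 0 (shut) to 100 (fully open), then the shift along the tool's x, y, z in mm, then the turn, a rotation vector about the tool's x, y, z in rad. In form: [[jaw, [dx, dy, dz], [rx, ry, rz]], ...]. A call has 1 to 20 rows; each row is the pose to reach, as a shift and turn from the pose commanded when the call began, along the tool's axes at that moment; what a row does not reach only later rows make up. A row lasts 1/10 s, in which the tool goes at most 50 mm and 8.59 degrees, less where a joint would pass 70% of its speed; a pose out of reach is approached as far as the arm can. A call with a gripper value outside its range is refused whole. The fingers move at their own pace and stop on an object; the grip force is fixed at half the most. Time passes only in rows, so rows that repeat a pose let the fingers close. It gives the time, the measured TCP pose, the force, the opening and the grip force at its end, in the units of the state.
- readout.sense(): the state, without advancing time (a new reading comes with each control period).
- imaging.grab_frame(name): name is "scene" or "top"; returns a dict with "pixels" (400x640x3 uint8, blue, green, red), "z_map" (400x640 float32, m along the optical axis (not along the pixel's ray), 0 where there is no reading), "fx", "fy", "cx", "cy" (pixels), "rvec" (rotation vector, rad) and "tvec" (3), from world to camera coordinates, as OpenCV has them. Camera axes: x right, y down, z forward; pixel columns grow to the right and rows downward; lengths in m; the calibration is good to about 2 mm. A picture is of the moment at which its call begins.
- close_job(): hands the job in; it is judged then, once.
Trained networks look in a picture, given as the dict that the camera call returned (one of the last four; its "shot" number tells which), for a name from the list of things; names that differ only in an ending like _2 or _b are one class to them, and where a whole thing is asked for, a point or a joint stands for the part that bears it (a point fixed in the world has none). Each returns a list of dicts, best first, with "p" (0 to 1); they miss things now and then, are a little off and sometimes report something else, mostly with a low value. They report only what shows in the picture. A call takes as long as a camera call. They do not tell look-alikes from the thing itself.
- spotter.regions_of(picture, name): "mask" (400x640 bool, what is visible of it) and "bbox" ([centre column, centre row, width, height] in pixels, round what is visible of it).
The state is a dict: "time_s": time; "q": joint angles; "qvel": joint speeds; "joint_efforts": joint torques, N m; "position": TCP position; "tcp_rot": TCP orientation; "wrist_force": force on the tool from outside, world axes, zero at the start; "torque": the same for the moment, N m; "grip_width": opening from 0.0 (shut) to 1.0 (fully open); "grip_force": force on a finger pad.
Only numpy, scipy, OpenCV 4.12 (cv2) and the standard library are available. Lean on these libraries where they do the work, as an engineer would, in place of code of your own. Each camera call takes 0.05 s, during which the arm holds its last target. There are 200 camera calls.

## Working session

There is one attempt and no reset: what is moved stays moved. The work goes in short steps, Python scripts to look and compute and a shell command to move; the robot and the scene stay as the last step left them, time stands still between calls to the robot, and variables do not carry over. Pictures are saved under pics/ and viewed, at most 14 in all, crops included, and the job is handed in when it is done.

```bash
mkdir -p pics; cat > h.py <<'E'
import numpy as np, cv2
from plant import readout, imaging, spotter
from scipy.spatial.transform import Rotation as R
def world(f, uv=None):
    z=f["z_map"]; v,u=np.mgrid[0:400,0:640]
    c=np.stack([(u-f["cx"])/f["fx"]*z,(v-f["cy"])/f["fy"]*z,z],-1)
    M=cv2.Rodrigues(np.array(f["rvec"],float))[0]
    return (c-np.array(f["tvec"]).ravel())@M, z>0
def state():
    s=readout.sense(); return s
E
python3 - <<'E'
from h import *
s=readout.sense(); print(s["position"],s["tcp_rot"],s["grip_width"],s["time_s"])
for n in ("top","scene"):
    f=imaging.grab_frame(n); cv2.imwrite(f"pics/{n}0.png",f["pixels"])
    P,ok=world(f); np.savez(f"{n}0.npz",P=P,ok=ok,px=f["pixels"])
    M=cv2.Rodrigues(np.array(f["rvec"],float))[0]; print(n,"cam",-M.T@np.array(f["tvec"]).ravel(),f["fx"])
    for name in ["bottle1_center","cap1","jaw_knob","lever_grip","bolt_head","rack","jaw","bowl_mid","shell_mid","flask_mid"]:
        for r in spotter.regions_of(f,name)[:7]:
            m=r["mask"]&ok
            if m.sum()<5: continue
            p=P[m]; print(n,name,round(r["p"],2),[int(x) for x in r["bbox"]],np.median(p,0).round(3),p.max(0).round(3),p.min(0).round(3),f["pixels"][m].mean(0).astype(int))
E
```

```text
[0.29505814 0.60642798 0.22170989] [ 2.24473585e-01  9.74479766e-01 -8.80717364e-04 -1.42994882e-04] 0.997865361913444 0.0
top cam [0.50926445 0.03160723 1.6476143 ] 498.45340401347585
top bottle1_center 0.63 [430, 240, 14, 11] [ 0.462 -0.291  0.054] [ 0.475 -0.279  0.089] [ 0.446 -0.316  0.013] [161 162 165]
top cap1 0.59 [407, 259, 10, 11] [ 0.402 -0.219  0.084] [ 0.414 -0.209  0.091] [ 0.392 -0.239  0.043] [197 194 205]
top cap1 0.58 [432, 240, 11, 7] [ 0.463 -0.296  0.083] [ 0.472 -0.286  0.089] [ 0.449 -0.31   0.043] [195 195 198]
top cap1 0.57 [473, 231, 13, 8] [ 0.486 -0.419  0.082] [ 0.498 -0.408  0.093] [ 0.473 -0.454  0.006] [189 189 192]
top cap1 0.46 [405, 233, 9, 5] [ 0.483 -0.207  0.083] [ 0.492 -0.196  0.09 ] [ 0.473 -0.219  0.076] [217 215 218]
top cap1 0.43 [407, 208, 8, 9] [ 0.564 -0.219  0.082] [ 0.574 -0.208  0.088] [ 0.552 -0.236  0.044] [208 207 210]
top cap1 0.36 [445, 208, 10, 7] [ 0.561 -0.333  0.082] [ 0.576 -0.322  0.09 ] [ 0.547 -0.364  0.006] [189 189 191]
top jaw_knob 0.98 [292, 231, 97, 36] [0.506 0.134 0.023] [0.557 0.297 0.067] [ 0.439 -0.015  0.001] 
[... 2736 characters left out ...]
cene jaw 0.69 [205, 252, 8, 14] [ 0.564 -0.341  0.081] [ 0.571 -0.327  0.085] [ 0.547 -0.349  0.067] [177 182 180]
scene jaw 0.6 [227, 217, 10, 12] [ 0.486 -0.214  0.08 ] [ 0.492 -0.2    0.085] [ 0.47  -0.223  0.067] [173 178 176]
scene bowl_mid 0.72 [364, 144, 27, 22] [0.454 0.499 0.032] [0.517 0.604 0.049] [0.348 0.431 0.   ] [152 155 154]
scene shell_mid 0.86 [268, 276, 26, 26] [ 0.698 -0.281  0.028] [ 0.717 -0.229  0.063] [ 0.64  -0.3    0.001] [115 139 164]
scene shell_mid 0.58 [358, 229, 26, 46] [ 0.787 -0.033  0.068] [0.805 0.122 0.132] [ 0.711 -0.046  0.   ] [38 61 90]
scene flask_mid 0.85 [358, 230, 20, 43] [ 0.787 -0.032  0.071] [0.805 0.122 0.132] [ 0.711 -0.046  0.001] [39 62 91]
```

```bash
python3 - <<'E'
import cv2,numpy as np
t=cv2.imread("pics/top0.png")[190:290,225:495]; s=cv2.imread("pics/scene0.png")[140:310,130:400]
a=cv2.resize(t,None,fx=2.95,fy=2.95,interpolation=2)[:295,:796]; b=cv2.resize(s,None,fx=1.79,fy=1.79,interpolation=2)
b=cv2.copyMakeBorder(b,0,0,0,796-b.shape[1],0); cv2.imwrite("pics/c0.png",np.vstack([a,b])[:600])
E
```

```text
(no output)
```

View pics/c0.png

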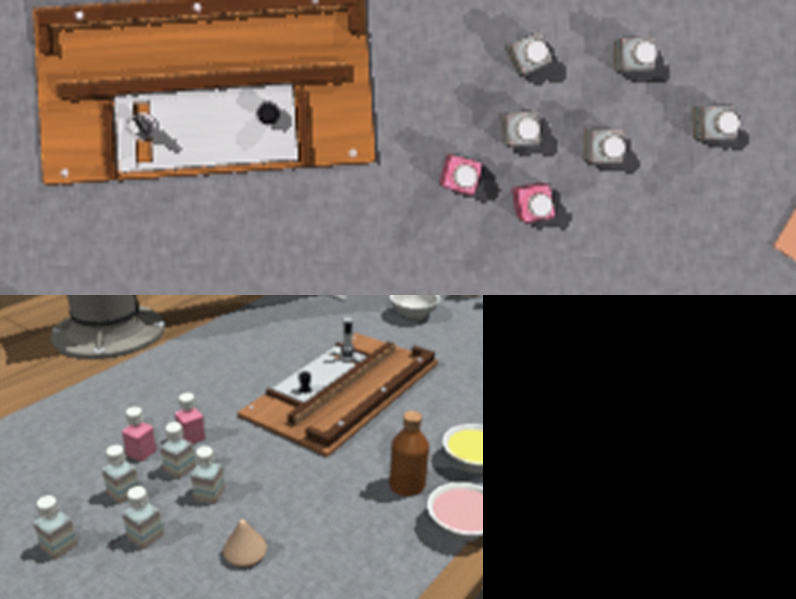

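```bash
cat >> h.py <<'E'
from scipy.optimize import least_squares
def plane(f,uv,z):
    M=cv2.Rodrigues(np.array(f["rvec"],float))[0]; t=np.array(f["tvec"]).ravel()
    uv=np.asarray(uv,float); d=np.c_[(uv[:,0]-f["cx"])/f["fx"],(uv[:,1]-f["cy"])/f["fy"],np.ones(len(uv))]@M
    c=-M.T@t; return c+d*((z-c[2])/d[:,2])[:,None]
def caps(f,lo=.07,hi=.1,xmin=.37,xmax=.65):
    "white cap blobs: world xy of the top centre"
    P,ok=world(f); w=f["pixels"].min(2)>150
    m=(ok&w&(P[...,2]>lo)&(P[...,2]<hi)&(P[...,0]>xmin)&(P[...,0]<xmax)&(abs(P[...,1])<.5)).astype(np.uint8)
    n,l,st,c=cv2.connectedComponentsWithStats(m)
    return [(c[i],plane(f,[c[i]],(lo+hi)/2)[0]) for i in range(1,n) if st[i,4]>12]
def bottle(fs,c,base=0.):
    "fit a 36 mm square to the body's side points of both views"
    Q=[]
    for f in fs:
        P,ok=world(f); d=np.linalg.norm(P[...,:2]-c[:2],axis=-1)
        m=ok&(d<.032)&(P[...,2]>base+.008)&(P[...,2]<base+.046); Q.append(P[m][:,:2])
    Q=np.vstack(Q)
    best=None
    for y0 in np.arange(-.7,.8,.2):
        def res(p):
            r=np.array([[np.cos(p[2]),np.sin(p[2])],[-np.sin(p[2]),np.cos(p[2])]])
            a=np.abs((Q-p[:2])@r.T)-.018
            sd=np.where((a>0).any(1),np.linalg.norm(np.maximum(a,0),axis=1),a.max(1))
            return np.r_[sd/.002,(p[:2]-c[:2])/.002*3]
        o=least_squares(res,[c[0],c[1],y0],loss="soft_l1",x_scale=[.01,.01,.3])
        if best is None or o.cost<best.cost: best=o
    p=best.x; p[2]=(p[2]+np.pi/4)%(np.pi/2)-np.pi/4
    return p,best.cost/len(Q),len(Q)
E
python3 - <<'E'
from h import *
t=imaging.grab_frame("top"); s=imaging.grab_frame("scene")
for c,w in caps(t):
    r=bottle([t,s],w); px=t["pixels"]; 
    print("cap",c.round(1),w.round(4),"fit",r[0].round(4),round(r[1],3),r[2])
for c,w in caps(s): print("scene cap",c.round(),w.round(4))
# rack
P,ok=world(t); z=P[...,2]
reg=(P[...,0]>.38)&(P[...,0]<.7)&(P[...,1]>-.08)&(P[...,1]<.37)
b,g,r=[t["pixels"][...,i].astype(int) for i in range(3)]
brown=((r-b>30)&reg).astype(np.uint8)
n,l,st,_=cv2.connectedComponentsWithStats(brown); i=1+st[1:,4].argmax()
cn=max(cv2.findContours((l==i).astype(np.uint8),0,1)[0],key=cv2.contourArea)[:,0]
for zz in (.012,): 
    W=plane(t,cn,zz)[:,:2]; print("board",cv2.minAreaRect((W*1000).astype(np.float32)),cv2.boxPoints(cv2.minAreaRect((W*1000).astype(np.float32))).round())
hi=(ok&reg&(z>.026)&(z<.04)&(brown>0)).astype(np.uint8)
n,l,st,_=cv2.connectedComponentsWithStats(hi)
for i in range(1,n):
    if st[i,4]>100:
        cn=max(cv2.findContours((l==i).astype(np.uint8),0,1)[0],key=cv2.contourArea)[:,0]
        W=plane(t,cn,.032)[:,:2]; q=cv2.minAreaRect((W*1000).astype(np.float32)); print("bar",st[i,4],q,cv2.boxPoints(q).round().tolist())
pl=(ok&reg&(np.minimum(np.minimum(b,g),r)>120)&(z<.03)&(z>.012)).astype(np.uint8)
n,l,st,_=cv2.connectedComponentsWithStats(pl); i=1+st[1:,4].argmax()
cn=max(cv2.findContours((l==i).astype(np.uint8),0,1)[0],key=cv2.contourArea)[:,0]
q=cv2.minAreaRect((plane(t,cn,.02)[:,:2]*1000).astype(np.float32)); print("plate",q,cv2.boxPoints(q).round().tolist())
for nm,f in(("top",t),("scene",s)):
    P,ok=world(f); k=ok&(P[...,0]>.42)&(P[...,0]<.54)&(P[...,1]>-.02)&(P[...,1]<.3)
    for a,b_ in((.045,.063),(.075,.115)):
        for side in(0,1):
            m=k&(P[...,2]>a)&(P[...,2]<b_)&((P[...,1]>.14)==bool(side))
            if m.sum(): print(nm,a,side,m.sum(),np.median(P[m],0).round(4),P[m].min(0).round(3),P[m].max(0).round(3))
E
```

```text
cap [406.4 207. ] [ 0.564  -0.2183  0.085 ] fit [ 0.5604 -0.2206  0.3964] 0.242 238
cap [443.5 207.3] [ 0.5614 -0.3342  0.085 ] fit [ 0.5577 -0.3359  0.0235] 0.237 282
cap [471.7 231.2] [ 0.4854 -0.4201  0.085 ] fit [ 0.4817 -0.4217  0.0153] 0.227 299
cap [403.8 233.3] [ 0.482 -0.208  0.085] fit [ 0.4783 -0.209   0.0906] 0.266 227
cap [432.9 239.3] [ 0.462  -0.2982  0.085 ] fit [ 0.4577 -0.2994 -0.0346] 0.258 219
cap [382.5 249.1] [ 0.4339 -0.1405  0.085 ] fit [ 0.4297 -0.1411 -0.2879] 0.391 156
cap [408.2 259.1] [ 0.4017 -0.2197  0.085 ] fit [ 0.3979 -0.2211  0.1713] 0.334 232
scene cap [234. 197.] [ 0.4345 -0.146   0.085 ]
scene cap [204. 205.] [ 0.4037 -0.2245  0.085 ]
scene cap [226. 214.] [ 0.4826 -0.2127  0.085 ]
scene cap [194. 227.] [ 0.4629 -0.3024  0.085 ]
scene cap [244. 227.] [ 0.5645 -0.224   0.085 ]
scene cap [206. 250.] [ 0.5619 -0.3385  0.085 ]
scene cap [155. 255.] [ 0.4867 -0.4239  0.085 ]
board ((534.94140625, 140.86624145507812), (198.913330078125, 370.5326843261719), 3.0521652698516846) [[426. 321.]
 [445. -49.]
 [644. -39.]
 [624. 331.]]
bar 694 ((606.5442504882
[... 266 characters left out ...]
0, 300.0], [540.0, -19.0], [558.0, -18.0], [541.0, 301.0]]
plate ((487.3088073730469, 138.1188201904297), (82.81895446777344, 197.3132781982422), 2.92533016204834) [[441.0, 235.0], [451.0, 37.0], [534.0, 42.0], [524.0, 239.0]]
top 0.045 0 40 [0.5027 0.0667 0.0574] [0.493 0.057 0.046] [0.512 0.08  0.063]
top 0.045 1 16 [0.4871 0.2042 0.049 ] [0.479 0.198 0.046] [0.502 0.218 0.059]
top 0.075 1 22 [0.491  0.2073 0.1052] [0.483 0.2   0.077] [0.499 0.214 0.114]
scene 0.045 0 43 [0.5037 0.0606 0.0544] [0.491 0.056 0.045] [0.512 0.079 0.06 ]
scene 0.045 1 31 [0.4881 0.2039 0.0497] [0.478 0.191 0.045] [0.501 0.22  0.063]
scene 0.075 1 44 [0.4899 0.2036 0.0929] [0.483 0.197 0.076] [0.497 0.211 0.108]
```

```bash
cat >> h.py <<'E'
RO=np.array([.5614,.1395]); RY=.0533
def rack(x,y): c,s=np.cos(RY),np.sin(RY); return RO+[c*x-s*y,s*x+c*y]
def toworld(yaw): # tool down, tool y = world y turned by yaw
    return R.from_matrix(np.c_[[-np.cos(yaw),-np.sin(yaw),0],[-np.sin(yaw),np.cos(yaw),0],[0,0,-1]])
def go(*tg,start=None):
    "tg: (x,y,z,yaw) -> shift mm / turn in the present tool frame"
    s=readout.sense(); R0=R.from_quat(s["tcp_rot"]); p0=np.array(s["position"])
    if start: p0=np.array(start[:3]); R0=toworld(start[3])
    for x,y,z,w in tg:
        d=R0.inv().apply(np.array([x,y,z])-p0)*1000; r=(R0.inv()*toworld(w)).as_rotvec()
        print("shift",d.round(1).tolist(),"turn",r.round(3).tolist(),"rows>=",round(max(np.linalg.norm(d)/50,np.linalg.norm(r)/.15),1))
E
python3 - <<'E'
from h import *
print(readout.sense()["position"]); go((.55,.2,.22,.05),(.483,-.21,.2,.09),(.481,-.211,.1,.09))
E
```

```text
[0.29530634 0.60701094 0.22265736]
shift [-407.1, -254.6, 2.6] turn [0.0, -0.0, -0.503] rows>= 9.6
shift [-526.2, -652.6, 22.6] turn [0.0, -0.0, -0.543] rows>= 16.8
shift [-524.9, -654.3, 122.6] turn [0.0, -0.0, -0.543] rows>= 17.0
```

```bash
python3 -m handwheel '[[75,[-407,-255,3],[0,0,-0.503]],[75,[-407,-255,3],[0,0,-0.503]],[75,[-407,-255,3],[0,0,-0.503]],[75,[-407,-255,3],[0,0,-0.503]],[75,[-407,-255,3],[0,0,-0.503]],[75,[-407,-255,3],[0,0,-0.503]],[75,[-407,-255,3],[0,0,-0.503]],[75,[-407,-255,3],[0,0,-0.503]],[75,[-526,-653,23],[0,0,-0.543]],[75,[-526,-653,23],[0,0,-0.543]],[75,[-526,-653,23],[0,0,-0.543]],[75,[-526,-653,23],[0,0,-0.543]],[75,[-526,-653,23],[0,0,-0.543]],[75,[-526,-653,23],[0,0,-0.543]],[75,[-526,-653,23],[0,0,-0.543]],[75,[-526,-653,23],[0,0,-0.543]],[75,[-526,-653,23],[0,0,-0.543]],[75,[-526,-653,23],[0,0,-0.543]],[75,[-526,-653,23],[0,0,-0.543]],[75,[-526,-653,23],[0,0,-0.543]]]'
python3 - <<'E'
from h import *
s=readout.sense();print(s["position"],s["q"],s["grip_width"]); go((.481,-.211,.1,.09),(.481,-.211,.018,.09))
f=imaging.grab_frame("scene")
for c,w in caps(f): print(c.round(),w.round(4))
E
```

```text
time_s: 3.2
position: [0.4825, -0.2105, 0.1996]
tcp_rot: [-0.044, 0.999, 0.0, -0.0]
wrist_force: [1.0, 0.3, 0.0]
grip_width: 0.75
grip_force: 0.0
[ 0.48251031 -0.21054251  0.19961507] [ 0.04195053  0.26159141  0.29919306  1.95029633 -0.09460552  0.94306429
  2.04671436] 0.7501720422659803
shift [1.5, -0.3, 99.6] turn [0.0, 0.0, -0.001] rows>= 2.0
shift [1.5, -0.4, 181.6] turn [0.0, 0.0, -0.001] rows>= 3.6
[234. 197.] [ 0.435  -0.1464  0.085 ]
[226. 214.] [ 0.4832 -0.2126  0.085 ]
[195. 227.] [ 0.4671 -0.301   0.085 ]
[244. 228.] [ 0.565 -0.224  0.085]
[206. 250.] [ 0.5622 -0.3385  0.085 ]
[156. 256.] [ 0.487  -0.4239  0.085 ]
```

```bash
python3 -m handwheel '[[75,[2,0,100],[0,0,0]],[75,[2,0,100],[0,0,0]],[75,[2,0,100],[0,0,0]],[75,[2,0,140],[0,0,0]],[75,[2,0,182],[0,0,0]],[75,[2,0,182],[0,0,0]],[20,[2,0,182],[0,0,0]],[20,[2,0,182],[0,0,0]],[20,[2,0,182],[0,0,0]],[20,[2,0,182],[0,0,0]],[20,[2,0,182],[0,0,0]],[20,[2,0,182],[0,0,0]],[20,[2,0,150],[0,0,0]],[20,[2,0,100],[0,0,0]],[20,[2,0,50],[0,0,0]],[20,[2,0,0],[0,0,0]],[20,[2,0,0],[0,0,0]]]'
python3 - <<'E'
from h import *
p=rack(.025,.128); q=rack(.025,.128)
print(p);go((*p,.2,.0533),(*p,.06,.0533),(*p,.033,.0533))
E
```

```text
time_s: 4.95
position: [0.4843, -0.2122, 0.2066]
tcp_rot: [-0.045, 0.999, -0.002, 0.006]
wrist_force: [1.0, -0.8, -3.0]
grip_width: 0.407
grip_force: 30.0
[0.57954533 0.2686501 ]
shift [-137.8, 470.5, 6.4] turn [-0.004, 0.012, 0.036] rows>= 9.8
shift [-136.1, 471.0, 146.4] turn [-0.004, 0.012, 0.036] rows>= 10.2
shift [-135.8, 471.1, 173.4] turn [-0.004, 0.012, 0.036] rows>= 10.4
```

```bash
python3 - <<'E'
from h import *
f=imaging.grab_frame("top"); s=readout.sense(); print(s["position"],s["tcp_rot"]); cv2.imwrite("pics/t1.png",f["pixels"][180:300,220:500])
p=rack(.025,.128)
go((*p,.2,.0533),(*p,.06,.0533),(*p,.033,.0533))
go((*p,.2,.0533),(*p,.06,.0533),(*p,.033,.0533),start=(.4807,-.2107,.2,.09))
E
```

```text
[ 0.48253578 -0.21125042  0.203187  ] [-4.49717231e-02  9.98981303e-01 -8.41917195e-04  3.63207378e-03]
shift [-139.7, 469.2, 3.2] turn [-0.002, 0.007, 0.037] rows>= 9.8
shift [-138.7, 469.5, 143.2] turn [-0.002, 0.007, 0.037] rows>= 10.2
shift [-138.5, 469.6, 170.2] turn [-0.002, 0.007, 0.037] rows>= 10.4
shift [-141.5, 468.5, 0.0] turn [0.0, 0.0, 0.037] rows>= 9.8
shift [-141.5, 468.5, 140.0] turn [0.0, 0.0, 0.037] rows>= 10.2
shift [-141.5, 468.5, 167.0] turn [0.0, 0.0, 0.037] rows>= 10.3
```

```bash
python3 -m handwheel '[[20,[-141,468,0],[0,0,0.037]],[20,[-141,468,0],[0,0,0.037]],[20,[-141,468,0],[0,0,0.037]],[20,[-141,468,0],[0,0,0.037]],[20,[-141,468,0],[0,0,0.037]],[20,[-141,468,0],[0,0,0.037]],[20,[-141,468,0],[0,0,0.037]],[20,[-141,468,0],[0,0,0.037]],[20,[-141,468,0],[0,0,0.037]],[20,[-141,468,0],[0,0,0.037]],[20,[-141,468,0],[0,0,0.037]],[20,[-141,468,50],[0,0,0.037]],[20,[-141,468,100],[0,0,0.037]],[20,[-141,468,130],[0,0,0.037]],[20,[-141,468,130],[0,0,0.037]],[20,[-141,468,130],[0,0,0.037]]]'
python3 - <<'E'
from h import *
f=imaging.grab_frame("scene"); s=readout.sense(); print(s["position"],R.from_quat(s["tcp_rot"]).as_matrix().round(3).tolist()); 
cv2.imwrite("pics/s2.png",cv2.resize(f["pixels"][120:260,220:430],None,fx=3.5,fy=3.5))
p=rack(.025,.128)
go((*p,.032,.0533))
E
```

```text
time_s: 6.6
position: [0.5784, 0.2673, 0.069]
tcp_rot: [-0.026, 1.0, -0.001, -0.001]
wrist_force: [0.3, -0.6, -0.5]
grip_width: 0.409
grip_force: 30.0
[0.57955223 0.26801119 0.07055769] [[-0.999, -0.053, 0.001], [-0.053, 0.999, 0.0], [-0.001, 0.0, -1.0]]
shift [0.0, 0.6, 38.6] turn [0.0, 0.001, -0.001] rows>= 0.8
```

View pics/s2.png

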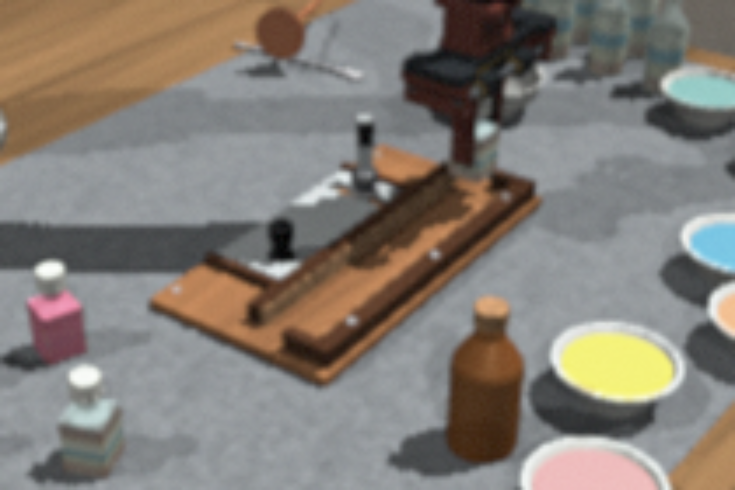

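```bash
python3 -m handwheel '[[20,[0,-5,20],[0,0,0]],[20,[0,-5,38],[0,0,0]],[20,[0,-5,38],[0,0,0]],[20,[0,-5,38],[0,0,0]],[20,[0,-5,38],[0,0,0]]]'
python3 -m handwheel '[[53,[0,0,0],[0,0,0]],[53,[0,0,0],[0,0,0]],[53,[0,0,0],[0,0,0]],[53,[0,0,-30],[0,0,0]],[53,[0,0,-80],[0,0,0]],[60,[0,0,-130],[0,0,0]],[60,[0,0,-170],[0,0,0]],[60,[0,0,-170],[0,0,0]]]'
python3 - <<'E'
from h import *
f=imaging.grab_frame("top"); g=imaging.grab_frame("scene"); s=readout.sense(); print(s["position"])
for c,w in caps(f)+caps(g): print(c.round(),w.round(4))
go((.563,-.221,.2,.4),(.563,-.221,.018,.4))
E
```

```text
time_s: 7.15
position: [0.5802, 0.2639, 0.0335]
tcp_rot: [-0.027, 1.0, 0.001, 0.001]
wrist_force: [-0.4, -1.1, -1.8]
grip_width: 0.41
grip_force: 30.0
time_s: 7.95
position: [0.5827, 0.2648, 0.2087]
tcp_rot: [-0.026, 1.0, 0.003, 0.005]
wrist_force: [0.7, 0.6, 0.3]
grip_width: 0.599
grip_force: 0.0
[0.57957784 0.26357282 0.2028179 ]
[406. 207.] [ 0.564  -0.2183  0.085 ]
[444. 207.] [ 0.5618 -0.3343  0.085 ]
[472. 231.] [ 0.4853 -0.4198  0.085 ]
[433. 239.] [ 0.462  -0.2982  0.085 ]
[383. 249.] [ 0.4338 -0.1407  0.085 ]
[408. 259.] [ 0.402  -0.2191  0.085 ]
[355. 158.] [0.5675 0.2783 0.085 ]
[234. 197.] [ 0.4346 -0.1465  0.085 ]
[205. 205.] [ 0.4047 -0.2249  0.085 ]
[194. 227.] [ 0.4629 -0.3024  0.085 ]
[244. 227.] [ 0.5645 -0.2239  0.085 ]
[206. 250.] [ 0.5622 -0.3385  0.085 ]
[156. 256.] [ 0.4868 -0.4238  0.085 ]
shift [42.3, -483.0, 2.1] turn [0.001, 0.002, -0.347] rows>= 9.7
shift [42.7, -483.2, 184.1] turn [0.001, 0.002, -0.347] rows>= 10.4
```

```bash
python3 -m handwheel '[[80,[42,-483,0],[0,0,-0.347]],[80,[42,-483,0],[0,0,-0.347]],[80,[42,-483,0],[0,0,-0.347]],[80,[42,-483,0],[0,0,-0.347]],[80,[42,-483,0],[0,0,-0.347]],[80,[42,-483,0],[0,0,-0.347]],[80,[42,-483,0],[0,0,-0.347]],[80,[42,-483,0],[0,0,-0.347]],[80,[42,-483,0],[0,0,-0.347]],[80,[42,-483,0],[0,0,-0.347]],[80,[42,-483,0],[0,0,-0.347]],[80,[42,-483,0],[0,0,-0.347]],[80,[42,-483,0],[0,0,-0.347]],[80,[42,-483,50],[0,0,-0.347]],[80,[42,-483,100],[0,0,-0.347]],[80,[42,-483,140],[0,0,-0.347]],[80,[42,-483,184],[0,0,-0.347]],[80,[42,-483,184],[0,0,-0.347]],[80,[42,-483,184],[0,0,-0.347]],[80,[42,-483,184],[0,0,-0.347]]]'
python3 -m handwheel '[[20,[0,0,0],[0,0,0]],[20,[0,0,0],[0,0,0]],[20,[0,0,0],[0,0,0]],[20,[0,0,0],[0,0,0]],[20,[0,0,0],[0,0,0]],[20,[0,0,0],[0,0,0]],[20,[0,0,0],[0,0,0]],[20,[0,0,-40],[0,0,0]],[20,[0,0,-90],[0,0,0]],[20,[0,0,-140],[0,0,0]],[20,[0,0,-182],[0,0,0]],[20,[0,0,-182],[0,0,0]],[20,[0,0,-182],[0,0,0]],[20,[0,0,-182],[0,0,0]],[20,[0,0,-182],[0,0,0]]]'
python3 - <<'E'
from h import *
s=readout.sense(); print(s["position"]); p=rack(.025,.061)
go((*p,.2,.0533),(*p,.032,.0533))
E
```

```text
time_s: 10.05
position: [0.5648, -0.2211, 0.02]
tcp_rot: [-0.199, 0.98, -0.001, 0.002]
wrist_force: [0.7, 0.5, -0.4]
grip_width: 0.799
grip_force: 0.0
time_s: 11.55
position: [0.5617, -0.2208, 0.1975]
tcp_rot: [-0.199, 0.98, 0.001, -0.002]
wrist_force: [0.6, 0.5, -2.2]
grip_width: 0.408
grip_force: 30.0
[ 0.56166162 -0.22077723  0.19745434]
shift [-184.4, 380.8, -2.2] turn [0.002, -0.003, 0.347] rows>= 8.5
shift [-184.9, 380.4, 165.8] turn [0.002, -0.003, 0.347] rows>= 9.1
```

```bash
python3 -m handwheel '[[20,[-183,382,0],[0,0,0.347]],[20,[-183,382,0],[0,0,0.347]],[20,[-183,382,0],[0,0,0.347]],[20,[-183,382,0],[0,0,0.347]],[20,[-183,382,0],[0,0,0.347]],[20,[-183,382,0],[0,0,0.347]],[20,[-183,382,0],[0,0,0.347]],[20,[-183,382,0],[0,0,0.347]],[20,[-183,382,0],[0,0,0.347]],[20,[-183,382,0],[0,0,0.347]],[20,[-183,382,0],[0,0,0.347]],[20,[-183,382,0],[0,0,0.347]],[20,[-183,382,50],[0,0,0.347]],[20,[-183,382,100],[0,0,0.347]],[20,[-183,382,130],[0,0,0.347]],[20,[-183,382,130],[0,0,0.347]],[20,[-183,382,150],[0,0,0.347]],[20,[-183,382,167],[0,0,0.347]],[20,[-183,382,167],[0,0,0.347]],[20,[-183,382,167],[0,0,0.347]]]'
python3 - <<'E'
from h import *
f=imaging.grab_frame("scene"); s=readout.sense(); print(s["position"],s["wrist_force"])
p=rack(.025,.061);go((*p,.032,.0533))
E
```

```text
time_s: 13.55
position: [0.5837, 0.2013, 0.0343]
tcp_rot: [-0.026, 1.0, 0.0, 0.001]
wrist_force: [0.7, 0.3, -1.4]
grip_width: 0.404
grip_force: 30.0
[0.58399623 0.20162171 0.03458384] [ 0.44790788 -0.5518143  -1.49134677]
shift [0.9, 0.2, 2.6] turn [0.001, 0.002, -0.001] rows>= 0.1
```

```bash
python3 -m handwheel '[[20,[0,0,2],[0,0,0]],[55,[0,0,2],[0,0,0]],[55,[0,0,2],[0,0,0]],[55,[0,0,2],[0,0,0]],[55,[0,0,2],[0,0,0]],[55,[0,0,-30],[0,0,0]],[55,[0,0,-80],[0,0,0]],[75,[0,0,-130],[0,0,0]],[75,[0,0,-167],[0,0,0]],[75,[0,0,-167],[0,0,0]],[75,[0,0,-167],[0,0,0]]]'
python3 - <<'E'
from h import *
f=imaging.grab_frame("top"); g=imaging.grab_frame("scene"); s=readout.sense(); print(s["position"])
for c,w in caps(f)+caps(g): print(c.round(),w.round(4))
b=bottle([f,g],np.array([.562,-.3365]));print(b)
go((.561,-.337,.2,.02),(.561,-.337,.018,.02),start=(.5835,.2018,.2,.0533))
E
```

```text
time_s: 14.7
position: [0.5829, 0.202, 0.2004]
tcp_rot: [-0.027, 1.0, 0.0, 0.001]
wrist_force: [-0.1, 0.6, -0.4]
grip_width: 0.75
grip_force: 0.0
[0.58161275 0.20159278 0.19815096]
[444. 207.] [ 0.5618 -0.3343  0.085 ]
[472. 231.] [ 0.4854 -0.4197  0.085 ]
[433. 239.] [ 0.462  -0.2982  0.085 ]
[383. 249.] [ 0.4339 -0.1405  0.085 ]
[408. 259.] [ 0.4018 -0.2189  0.085 ]
[355. 158.] [0.5675 0.2783 0.085 ]
[346. 165.] [0.5721 0.2151 0.085 ]
[233. 197.] [ 0.4342 -0.1464  0.085 ]
[204. 205.] [ 0.4031 -0.2248  0.085 ]
[194. 227.] [ 0.4629 -0.3024  0.085 ]
[206. 250.] [ 0.5623 -0.3385  0.085 ]
[156. 256.] [ 0.4868 -0.4238  0.085 ]
(array([ 0.55758584, -0.33612682,  0.02147194]), np.float64(0.22932507798367785), 278)
shift [51.2, -536.8, 0.0] turn [0.0, 0.0, 0.033] rows>= 10.8
shift [51.2, -536.8, 182.0] turn [0.0, 0.0, 0.033] rows>= 11.4
```

```bash
python3 -m handwheel '[[75,[51,-537,0],[0,0,0.033]],[75,[51,-537,0],[0,0,0.033]],[75,[51,-537,0],[0,0,0.033]],[75,[51,-537,0],[0,0,0.033]],[75,[51,-537,0],[0,0,0.033]],[75,[51,-537,0],[0,0,0.033]],[75,[51,-537,0],[0,0,0.033]],[75,[51,-537,0],[0,0,0.033]],[75,[51,-537,0],[0,0,0.033]],[75,[51,-537,0],[0,0,0.033]],[75,[51,-537,0],[0,0,0.033]],[75,[51,-537,0],[0,0,0.033]],[75,[51,-537,0],[0,0,0.033]],[75,[51,-537,50],[0,0,0.033]],[75,[51,-537,100],[0,0,0.033]],[75,[51,-537,140],[0,0,0.033]],[75,[51,-537,181],[0,0,0.033]],[75,[51,-537,181],[0,0,0.033]],[75,[51,-537,181],[0,0,0.033]],[75,[51,-537,181],[0,0,0.033]]]'
python3 -m handwheel '[[20,[0,0,0],[0,0,0]],[20,[0,0,0],[0,0,0]],[20,[0,0,0],[0,0,0]],[20,[0,0,0],[0,0,0]],[20,[0,0,0],[0,0,0]],[20,[0,0,0],[0,0,0]],[20,[0,0,0],[0,0,0]],[20,[0,0,-40],[0,0,0]],[20,[0,0,-90],[0,0,0]],[20,[0,0,-140],[0,0,0]],[20,[0,0,-182],[0,0,0]],[20,[0,0,-182],[0,0,0]],[20,[0,0,-182],[0,0,0]],[20,[0,0,-182],[0,0,0]],[20,[0,0,-182],[0,0,0]]]'
python3 - <<'E'
from h import *
s=readout.sense(); print(s["position"]); p=rack(.025,0)
go((*p,.2,.0533),(*p,.032,.0533),start=(.561,-.337,.2,.02))
E
```

```text
time_s: 16.8
position: [0.5619, -0.3372, 0.0209]
tcp_rot: [-0.011, 1.0, -0.001, 0.001]
wrist_force: [0.2, 0.3, 0.9]
grip_width: 0.746
grip_force: 0.0
time_s: 18.3
position: [0.5591, -0.3363, 0.1983]
tcp_rot: [-0.01, 1.0, 0.001, -0.002]
wrist_force: [-0.6, 0.5, -1.8]
grip_width: 0.41
grip_force: 30.0
[ 0.55909286 -0.33631776  0.19829058]
shift [-34.9, 477.2, 0.0] turn [0.0, 0.0, -0.033] rows>= 9.6
shift [-34.9, 477.2, 168.0] turn [0.0, 0.0, -0.033] rows>= 10.1
```

```bash
python3 -m handwheel '[[20,[-35,477,0],[0,0,-0.033]],[20,[-35,477,0],[0,0,-0.033]],[20,[-35,477,0],[0,0,-0.033]],[20,[-35,477,0],[0,0,-0.033]],[20,[-35,477,0],[0,0,-0.033]],[20,[-35,477,0],[0,0,-0.033]],[20,[-35,477,0],[0,0,-0.033]],[20,[-35,477,0],[0,0,-0.033]],[20,[-35,477,0],[0,0,-0.033]],[20,[-35,477,0],[0,0,-0.033]],[20,[-35,477,0],[0,0,-0.033]],[20,[-35,477,0],[0,0,-0.033]],[20,[-35,477,50],[0,0,-0.033]],[20,[-35,477,100],[0,0,-0.033]],[20,[-35,477,130],[0,0,-0.033]],[20,[-35,477,130],[0,0,-0.033]],[20,[-35,477,150],[0,0,-0.033]],[20,[-35,477,167],[0,0,-0.033]],[20,[-35,477,167],[0,0,-0.033]],[20,[-35,477,167],[0,0,-0.033]]]'
python3 -m handwheel '[[20,[0,0,1],[0,0,0]],[20,[0,0,1],[0,0,0]],[55,[0,0,1],[0,0,0]],[55,[0,0,1],[0,0,0]],[55,[0,0,1],[0,0,0]],[55,[0,0,1],[0,0,0]],[55,[0,0,-30],[0,0,0]],[55,[0,0,-80],[0,0,0]],[75,[0,0,-130],[0,0,0]],[75,[0,0,-167],[0,0,0]],[75,[0,0,-167],[0,0,0]],[75,[0,0,-167],[0,0,0]]]'
python3 - <<'E'
from h import *
f=imaging.grab_frame("top"); g=imaging.grab_frame("scene"); s=readout.sense(); print(s["position"])
for c,w in caps(f)+caps(g): print(c.round(),w.round(4))
b=bottle([f,g],np.array([.486,-.422]));print(b)
p=rack(.025,0)
go((.485,-.422,.2,.015),(.485,-.422,.018,.015),start=(*p,.2,.0533))
E
```

```text
time_s: 20.3
position: [0.5866, 0.1397, 0.0351]
tcp_rot: [-0.026, 1.0, -0.0, 0.001]
wrist_force: [0.4, 0.0, -1.4]
grip_width: 0.403
grip_force: 30.0
time_s: 21.5
position: [0.5859, 0.1407, 0.2014]
tcp_rot: [-0.027, 1.0, 0.0, 0.001]
wrist_force: [-0.3, 0.3, -0.7]
grip_width: 0.749
grip_force: 0.0
[0.58456628 0.14033294 0.19916467]
[250. 205.] [0.579  0.2713 0.085 ]
[472. 231.] [ 0.4854 -0.4197  0.085 ]
[433. 239.] [ 0.462  -0.2982  0.085 ]
[382. 249.] [ 0.4338 -0.1404  0.085 ]
[408. 259.] [ 0.4019 -0.2194  0.085 ]
[355. 158.] [0.5675 0.2783 0.085 ]
[346. 165.] [0.5721 0.2151 0.085 ]
[335. 173.] [0.574  0.1511 0.085 ]
[234. 197.] [ 0.4346 -0.1463  0.085 ]
[204. 205.] [ 0.4035 -0.2243  0.085 ]
[194. 227.] [ 0.4629 -0.3024  0.085 ]
[156. 256.] [ 0.4868 -0.4238  0.085 ]
(array([ 0.48174292, -0.42168868,  0.04839555]), np.float64(0.18025986480425504), 293)
shift [131.2, -556.6, 0.0] turn [0.0, 0.0, 0.038] rows>= 11.4
shift [131.2, -556.6, 182.0] turn [0.0, 0.0, 0.038] rows>= 12.0
```

```bash
python3 -m handwheel '[[75,[131,-557,0],[0,0,0.03]],[75,[131,-557,0],[0,0,0.03]],[75,[131,-557,0],[0,0,0.03]],[75,[131,-557,0],[0,0,0.03]],[75,[131,-557,0],[0,0,0.03]],[75,[131,-557,0],[0,0,0.03]],[75,[131,-557,0],[0,0,0.03]],[75,[131,-557,0],[0,0,0.03]],[75,[131,-557,0],[0,0,0.03]],[75,[131,-557,0],[0,0,0.03]],[75,[131,-557,0],[0,0,0.03]],[75,[131,-557,0],[0,0,0.03]],[75,[131,-557,0],[0,0,0.03]],[75,[131,-557,0],[0,0,0.03]],[75,[131,-557,50],[0,0,0.03]],[75,[131,-557,100],[0,0,0.03]],[75,[131,-557,140],[0,0,0.03]],[75,[131,-557,181],[0,0,0.03]],[75,[131,-557,181],[0,0,0.03]],[75,[131,-557,181],[0,0,0.03]]]'
python3 -m handwheel '[[75,[0,0,0],[0,0,0]],[20,[0,0,0],[0,0,0]],[20,[0,0,0],[0,0,0]],[20,[0,0,0],[0,0,0]],[20,[0,0,0],[0,0,0]],[20,[0,0,0],[0,0,0]],[20,[0,0,0],[0,0,0]],[20,[0,0,0],[0,0,0]],[20,[0,0,-40],[0,0,0]],[20,[0,0,-90],[0,0,0]],[20,[0,0,-140],[0,0,0]],[20,[0,0,-182],[0,0,0]],[20,[0,0,-182],[0,0,0]],[20,[0,0,-182],[0,0,0]],[20,[0,0,-182],[0,0,0]],[20,[0,0,-182],[0,0,0]]]'
python3 - <<'E'
from h import *
s=readout.sense(); print(s["position"]); p=rack(.025,-.061)
go((*p,.2,.0533),(*p,.032,.0533),start=(.485,-.422,.2,.023))
E
```

```text
time_s: 23.6
position: [0.4848, -0.421, 0.0195]
tcp_rot: [-0.012, 1.0, 0.001, -0.001]
wrist_force: [-0.5, -0.5, -0.1]
grip_width: 0.749
grip_force: 0.0
time_s: 25.2
position: [0.4834, -0.4217, 0.1994]
tcp_rot: [-0.012, 1.0, 0.001, -0.002]
wrist_force: [0.1, 0.2, -2.0]
grip_width: 0.409
grip_force: 30.0
[ 0.48344852 -0.42170425  0.19937056]
shift [-116.1, 499.4, 0.0] turn [0.0, 0.0, -0.03] rows>= 10.3
shift [-116.1, 499.4, 168.0] turn [0.0, 0.0, -0.03] rows>= 10.8
```

```bash
python3 -m handwheel '[[20,[-116,499,0],[0,0,-0.03]],[20,[-116,499,0],[0,0,-0.03]],[20,[-116,499,0],[0,0,-0.03]],[20,[-116,499,0],[0,0,-0.03]],[20,[-116,499,0],[0,0,-0.03]],[20,[-116,499,0],[0,0,-0.03]],[20,[-116,499,0],[0,0,-0.03]],[20,[-116,499,0],[0,0,-0.03]],[20,[-116,499,0],[0,0,-0.03]],[20,[-116,499,0],[0,0,-0.03]],[20,[-116,499,0],[0,0,-0.03]],[20,[-116,499,0],[0,0,-0.03]],[20,[-116,499,0],[0,0,-0.03]],[20,[-116,499,50],[0,0,-0.03]],[20,[-116,499,100],[0,0,-0.03]],[20,[-116,499,130],[0,0,-0.03]],[20,[-116,499,130],[0,0,-0.03]],[20,[-116,499,150],[0,0,-0.03]],[20,[-116,499,168],[0,0,-0.03]],[20,[-116,499,168],[0,0,-0.03]]]'
python3 -m handwheel '[[20,[0,0,0],[0,0,0]],[20,[0,0,0],[0,0,0]],[20,[0,0,0],[0,0,0]],[55,[0,0,0],[0,0,0]],[55,[0,0,0],[0,0,0]],[55,[0,0,0],[0,0,0]],[55,[0,0,0],[0,0,0]],[55,[0,0,-30],[0,0,0]],[55,[0,0,-80],[0,0,0]],[75,[0,0,-130],[0,0,0]],[75,[0,0,-168],[0,0,0]],[75,[0,0,-168],[0,0,0]],[75,[0,0,-168],[0,0,0]]]'
python3 - <<'E'
from h import *
f=imaging.grab_frame("top"); g=imaging.grab_frame("scene"); s=readout.sense(); print(s["position"])
for c,w in caps(f)+caps(g): print(c.round(),w.round(4))
b=bottle([f,g],np.array([.4625,-.3]));print(b)
p=rack(.025,-.061)
go((.4615,-.3,.2,-.035),(.4615,-.3,.018,-.035),start=(*p,.2,.0533))
E
```

```text
time_s: 27.2
position: [0.5883, 0.0769, 0.0336]
tcp_rot: [-0.025, 1.0, -0.001, -0.001]
wrist_force: [-0.3, -0.5, -1.5]
grip_width: 0.407
grip_force: 30.0
time_s: 28.5
position: [0.5891, 0.0791, 0.2023]
tcp_rot: [-0.027, 1.0, 0.0, 0.001]
wrist_force: [-0.3, 0.2, -0.2]
grip_width: 0.747
grip_force: 0.0
[0.58773243 0.07881766 0.20018362]
[271. 202.] [0.5852 0.206  0.085 ]
[252. 204.] [0.5806 0.2666 0.085 ]
[433. 239.] [ 0.462  -0.2982  0.085 ]
[408. 259.] [ 0.4017 -0.2192  0.085 ]
[355. 158.] [0.5675 0.2783 0.085 ]
[346. 165.] [0.5727 0.215  0.085 ]
[334. 173.] [0.5737 0.1506 0.085 ]
[323. 181.] [0.5777 0.0887 0.085 ]
[205. 205.] [ 0.4042 -0.2245  0.085 ]
[194. 227.] [ 0.4629 -0.3024  0.085 ]
(array([ 0.45790515, -0.29970957, -0.03218087]), np.float64(0.3061537293136794), 248)
shift [148.2, -372.6, 0.0] turn [0.0, 0.0, 0.088] rows>= 8.0
shift [148.2, -372.6, 182.0] turn [0.0, 0.0, 0.088] rows>= 8.8
```

```bash
python3 - <<'E'
from h import *
f=imaging.grab_frame("scene"); cv2.imwrite("pics/s3.png",cv2.resize(f["pixels"][120:310,130:400],None,fx=2.9,fy=2.9))
E
```

```text
(no output)
```

View pics/s3.png

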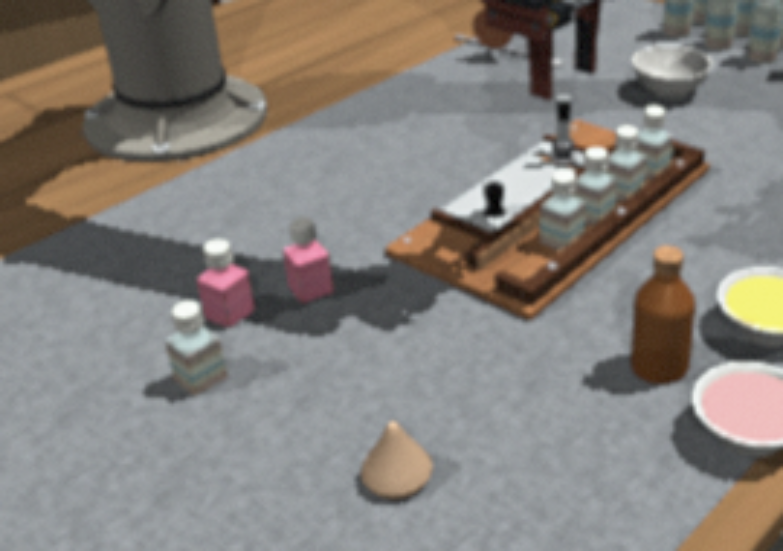

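Four bottles stand in the rack (around px 565–655, 120–245). The fifth is still at (190, 350), and the pink one only lies in shadow. I'm continuing with the fifth.

```bash
python3 -m handwheel '[[75,[148,-373,0],[0,0,0.088]],[75,[148,-373,0],[0,0,0.088]],[75,[148,-373,0],[0,0,0.088]],[75,[148,-373,0],[0,0,0.088]],[75,[148,-373,0],[0,0,0.088]],[75,[148,-373,0],[0,0,0.088]],[75,[148,-373,0],[0,0,0.088]],[75,[148,-373,0],[0,0,0.088]],[75,[148,-373,0],[0,0,0.088]],[75,[148,-373,0],[0,0,0.088]],[75,[148,-373,0],[0,0,0.088]],[75,[148,-373,0],[0,0,0.088]],[75,[148,-373,50],[0,0,0.088]],[75,[148,-373,100],[0,0,0.088]],[75,[148,-373,140],[0,0,0.088]],[75,[148,-373,182],[0,0,0.088]],[75,[148,-373,182],[0,0,0.088]],[75,[148,-373,182],[0,0,0.088]]]'
python3 -m handwheel '[[75,[0,0,0],[0,0,0]],[20,[0,0,0],[0,0,0]],[20,[0,0,0],[0,0,0]],[20,[0,0,0],[0,0,0]],[20,[0,0,0],[0,0,0]],[20,[0,0,0],[0,0,0]],[20,[0,0,0],[0,0,0]],[20,[0,0,0],[0,0,0]],[20,[0,0,-40],[0,0,0]],[20,[0,0,-90],[0,0,0]],[20,[0,0,-140],[0,0,0]],[20,[0,0,-182],[0,0,0]],[20,[0,0,-182],[0,0,0]],[20,[0,0,-182],[0,0,0]],[20,[0,0,-182],[0,0,0]],[20,[0,0,-182],[0,0,0]]]'
python3 - <<'E'
from h import *
s=readout.sense(); print(s["position"]); p=rack(.025,-.122)
go((*p,.2,.0533),(*p,.032,.0533),start=(.4615,-.3,.2,-.035))
E
```

```text
time_s: 30.45
position: [0.4611, -0.3006, 0.0199]
tcp_rot: [0.017, 1.0, 0.0, -0.001]
wrist_force: [0.9, 0.1, 1.0]
grip_width: 0.75
grip_force: 0.0
time_s: 32.05
position: [0.4598, -0.3008, 0.1998]
tcp_rot: [0.017, 1.0, 0.001, -0.002]
wrist_force: [0.5, 0.1, -1.9]
grip_width: 0.407
grip_force: 30.0
[ 0.45976111 -0.3008119   0.19978673]
shift [-120.1, 323.4, 0.0] turn [0.0, 0.0, -0.088] rows>= 6.9
shift [-120.1, 323.4, 168.0] turn [0.0, 0.0, -0.088] rows>= 7.7
```

```bash
python3 -m handwheel '[[20,[-120,323,0],[0,0,-0.088]],[20,[-120,323,0],[0,0,-0.088]],[20,[-120,323,0],[0,0,-0.088]],[20,[-120,323,0],[0,0,-0.088]],[20,[-120,323,0],[0,0,-0.088]],[20,[-120,323,0],[0,0,-0.088]],[20,[-120,323,0],[0,0,-0.088]],[20,[-120,323,0],[0,0,-0.088]],[20,[-120,323,0],[0,0,-0.088]],[20,[-120,323,0],[0,0,-0.088]],[20,[-120,323,0],[0,0,-0.088]],[20,[-120,323,50],[0,0,-0.088]],[20,[-120,323,100],[0,0,-0.088]],[20,[-120,323,130],[0,0,-0.088]],[20,[-120,323,130],[0,0,-0.088]],[20,[-120,323,150],[0,0,-0.088]],[20,[-120,323,168],[0,0,-0.088]],[20,[-120,323,168],[0,0,-0.088]],[20,[-120,323,168],[0,0,-0.088]]]'
python3 -m handwheel '[[20,[0,0,0],[0,0,0]],[20,[0,0,0],[0,0,0]],[53,[0,0,0],[0,0,0]],[53,[0,0,0],[0,0,0]],[53,[0,0,0],[0,0,0]],[53,[0,0,0],[0,0,0]],[53,[0,0,-30],[0,0,0]],[53,[0,0,-80],[0,0,0]],[30,[0,0,-130],[0,0,0]],[0,[0,0,-168],[0,0,0]],[0,[0,0,-168],[0,0,0]],[0,[0,0,-168],[0,0,0]]]'
python3 - <<'E'
from h import *
f=imaging.grab_frame("top"); g=imaging.grab_frame("scene"); s=readout.sense(); print(s["position"])
for c,w in caps(f)+caps(g): print(c.round(),w.round(4))
for nm,f in(("top",f),("scene",g)):
    P,ok=world(f); k=ok&(P[...,0]>.47)&(P[...,0]<.53)&(P[...,1]>.03)&(P[...,1]<.1)&(P[...,2]>.045)&(P[...,2]<.065)
    print(nm,k.sum(),np.median(P[k],0).round(4) if k.any() else 0)
cv2.imwrite("pics/s4.png",cv2.resize(g["pixels"][120:260,250:390],None,fx=4,fy=4))
p=rack(.025,-.122);a=rack(-.092,-.070); b=rack(-.038-.022,-.07)
go((*a,.2,.0533),(*a,.030,.0533),(*b,.03,.0533),start=(*p,.2,.0533))
E
```

```text
time_s: 33.95
position: [0.593, 0.0166, 0.0353]
tcp_rot: [-0.026, 1.0, 0.0, 0.001]
wrist_force: [-0.5, 0.3, -1.0]
grip_width: 0.408
grip_force: 30.0
time_s: 35.15
position: [0.5923, 0.0173, 0.2023]
tcp_rot: [-0.027, 1.0, 0.0, 0.001]
wrist_force: [-0.1, 0.0, 0.2]
grip_width: 0.205
grip_force: 0.0
[0.59095152 0.01724945 0.2001977 ]
[291. 201.] [0.5872 0.1431 0.085 ]
[271. 202.] [0.585  0.2052 0.085 ]
[243. 210.] [0.5622 0.2928 0.085 ]
[355. 154.] [0.5475 0.3046 0.085 ]
[346. 165.] [0.5721 0.2151 0.085 ]
[334. 173.] [0.574  0.1507 0.085 ]
[323. 181.] [0.5779 0.0883 0.085 ]
[312. 189.] [0.5809 0.028  0.085 ]
top 8 [0.5028 0.0763 0.0556]
scene 43 [0.5043 0.0622 0.0546]
shift [117.0, 52.0, 0.0] turn [0.0, 0.0, 0.0] rows>= 2.6
shift [117.0, 52.0, 170.0] turn [0.0, 0.0, 0.0] rows>= 4.3
shift [85.0, 52.0, 170.0] turn [0.0, 0.0, 0.0] rows>= 3.9
```

View pics/s4.png

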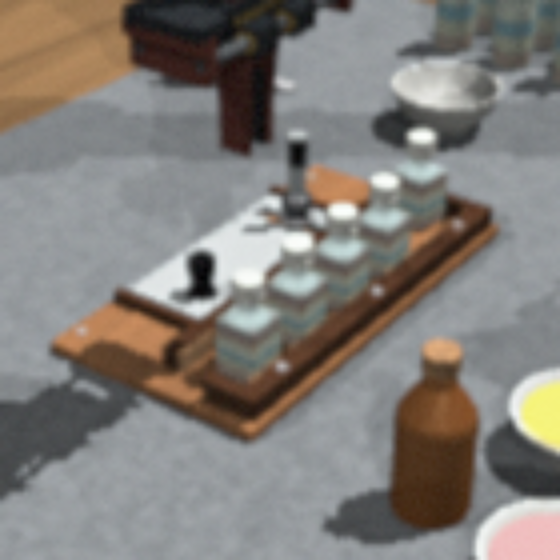

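```bash
python3 - <<'E'
from h import *
f=imaging.grab_frame("top"); g=imaging.grab_frame("scene")
P,ok=world(f); Pg,okg=world(g)
k=ok&(np.hypot(P[...,0]-.56,P[...,1]-.29)<.04)
kg=okg&(np.hypot(Pg[...,0]-.56,Pg[...,1]-.29)<.05)
for PP,kk in((P,k),(Pg,kg)):
    t=kk&(PP[...,2]>.08)&(PP[...,2]<.105); print(t.sum(),PP[t].mean(0).round(4),PP[t].max(0).round(4))
for fs in ([f,g],[f],[g]): print(bottle(fs,np.array([.559,.289]),base=.03))
# reference bottle 2 at known TCP (.583,.2018)
k=ok&(np.hypot(P[...,0]-.583,P[...,1]-.2018)<.03)&(P[...,2]>.08); print("ref",P[k].mean(0)); 
k=okg&(np.hypot(Pg[...,0]-.583,Pg[...,1]-.2018)<.03)&(Pg[...,2]>.08); print("ref",Pg[k].mean(0)); print(bottle([f,g],np.array([.583,.202]),.03))
a=cv2.resize(f["pixels"][135:195,300:370],None,fx=7,fy=7,interpolation=2);b=cv2.resize(g["pixels"][150:210,330:380],None,fx=7,fy=7,interpolation=2)
cv2.imwrite("pics/k5.png",np.hstack([a,b])[:,:800])
E
```

```text
55 [0.5613 0.2897 0.0945] [0.5719 0.3028 0.1022]
48 [0.5606 0.2841 0.0902] [0.5717 0.2994 0.0972]
(array([ 0.55777054,  0.29164799, -0.11358894]), np.float64(1.0698815141988984), 206)
(array([ 0.56134528,  0.29213225, -0.11603211]), np.float64(0.9226060325584147), 86)
(array([ 0.55623309,  0.29063907, -0.11876804]), np.float64(0.9936325583919745), 120)
ref [0.58408675 0.20250041 0.09482909]
ref [0.5837702  0.19724828 0.09084395]
(array([0.58107244, 0.20403504, 0.08686011]), np.float64(1.0620239789020904), 216)
```

View pics/k5.png

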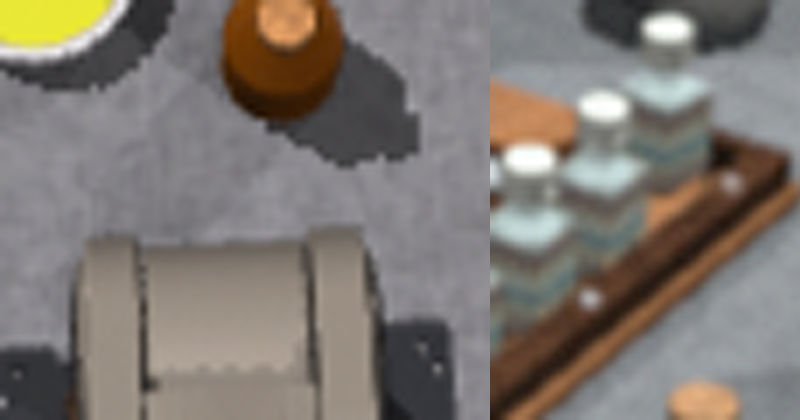

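```bash
python3 - <<'E'
from h import *
p=rack(.025,-.122)
go((.560,.2885,.2,-.13),(.56,.2885,.038,-.13),start=(*p,.2,.0533))
q=rack(.025,.122)
go((*q,.06,.0533),start=(.56,.2885,.06,-.13))
E
```

```text
shift [18.5, 270.9, 0.0] turn [0.0, 0.0, 0.183] rows>= 5.4
shift [18.5, 270.9, 162.0] turn [0.0, 0.0, 0.183] rows>= 6.3
shift [-23.0, -23.0, 0.0] turn [0.0, 0.0, -0.183] rows>= 1.2
```

```bash
python3 -m handwheel '[[70,[18,271,0],[0,0,0.183]],[70,[18,271,0],[0,0,0.183]],[70,[18,271,0],[0,0,0.183]],[70,[18,271,0],[0,0,0.183]],[70,[18,271,0],[0,0,0.183]],[70,[18,271,0],[0,0,0.183]],[70,[18,271,0],[0,0,0.183]],[70,[18,271,0],[0,0,0.183]],[70,[18,271,0],[0,0,0.183]],[70,[18,271,50],[0,0,0.183]],[70,[18,271,100],[0,0,0.183]],[70,[18,271,140],[0,0,0.183]],[70,[18,271,162],[0,0,0.183]],[70,[18,271,162],[0,0,0.183]],[70,[18,271,162],[0,0,0.183]]]'
python3 -m handwheel '[[20,[0,0,0],[0,0,0]],[20,[0,0,0],[0,0,0]],[20,[0,0,0],[0,0,0]],[20,[0,0,0],[0,0,0]],[20,[0,0,0],[0,0,0]],[20,[0,0,0],[0,0,0]],[20,[0,0,-30],[0,0,0]],[20,[0,0,-30],[0,0,0]],[20,[0,0,-30],[0,0,0]],[20,[0,0,-30],[0,0,0]]]'
```

```text
time_s: 36.85
position: [0.5604, 0.2854, 0.0402]
tcp_rot: [0.066, 0.998, -0.0, 0.0]
wrist_force: [1.1, 0.0, 0.5]
grip_width: 0.701
grip_force: 0.0
time_s: 37.85
position: [0.5584, 0.2863, 0.0683]
tcp_rot: [0.065, 0.998, -0.001, -0.001]
wrist_force: [-0.6, -0.1, -1.6]
grip_width: 0.412
grip_force: 29.9
```

```bash
python3 -m handwheel '[[20,[-23,-23,0],[0,0,-0.183]],[20,[-23,-23,0],[0,0,-0.183]],[20,[-23,-23,0],[0,0,-0.183]],[20,[-23,-23,0],[0,0,-0.183]],[20,[-23,-23,15],[0,0,-0.183]],[20,[-23,-23,29],[0,0,-0.183]],[20,[-23,-23,29],[0,0,-0.183]],[20,[-23,-23,29],[0,0,-0.183]],[52,[-23,-23,29],[0,0,-0.183]],[52,[-23,-23,29],[0,0,-0.183]],[52,[-23,-23,29],[0,0,-0.183]],[52,[-23,-23,29],[0,0,-0.183]],[52,[-23,-23,0],[0,0,-0.183]],[52,[-23,-23,-50],[0,0,-0.183]],[0,[-23,-23,-100],[0,0,-0.183]],[0,[-23,-23,-132],[0,0,-0.183]],[0,[-23,-23,-132],[0,0,-0.183]],[0,[-23,-23,-132],[0,0,-0.183]]]'
python3 - <<'E'
from h import *
f=imaging.grab_frame("top"); g=imaging.grab_frame("scene"); s=readout.sense(); print(s["position"])
for c,w in caps(g): print(c.round(),w.round(4))
p=rack(.025,.122);a=rack(-.092,-.070)
go((*a,.2,.0533),(*a,.030,.0533),start=(*p,.2,.0533))
go((*a,.2,.0533),(*a,.030,.0533))
E
```

```text
time_s: 39.65
position: [0.5796, 0.2612, 0.2022]
tcp_rot: [-0.027, 1.0, 0.0, 0.001]
wrist_force: [-0.5, -0.4, -1.3]
grip_width: 0.196
grip_force: 0.0
[0.57845394 0.2606903  0.20012327]
[355. 158.] [0.5677 0.2741 0.085 ]
[346. 165.] [0.5722 0.2152 0.085 ]
[335. 172.] [0.5744 0.1528 0.085 ]
[324. 181.] [0.5778 0.0897 0.085 ]
[312. 189.] [0.5809 0.028  0.085 ]
[233. 197.] [ 0.4342 -0.1462  0.085 ]
[204. 205.] [ 0.4041 -0.2248  0.085 ]
shift [117.0, -192.0, 0.0] turn [0.0, 0.0, 0.0] rows>= 4.5
shift [117.0, -192.0, 170.0] turn [0.0, 0.0, 0.0] rows>= 5.6
shift [115.5, -190.1, 0.6] turn [-0.001, -0.002, 0.0] rows>= 4.4
shift [115.1, -189.9, 170.6] turn [-0.001, -0.002, 0.0] rows>= 5.6
```

```bash
python3 -m handwheel '[[0,[116,-191,0],[0,0,0]],[0,[116,-191,0],[0,0,0]],[0,[116,-191,0],[0,0,0]],[0,[116,-191,0],[0,0,0]],[0,[116,-191,0],[0,0,0]],[0,[116,-191,0],[0,0,0]],[0,[116,-191,50],[0,0,0]],[0,[116,-191,100],[0,0,0]],[0,[116,-191,140],[0,0,0]],[0,[116,-191,169],[0,0,0]],[0,[116,-191,169],[0,0,0]],[0,[116,-191,169],[0,0,0]],[0,[116,-191,169],[0,0,0]]]'
python3 -m handwheel '[[0,[-4,0,0],[0,0,0]],[0,[-8,0,0],[0,0,0]],[0,[-12,0,0],[0,0,0]],[0,[-15,0,0],[0,0,0]],[0,[-18,0,0],[0,0,0]],[0,[-21,0,0],[0,0,0]],[0,[-24,0,0],[0,0,0]],[0,[-27,0,0],[0,0,0]],[0,[-27,0,0],[0,0,0]],[0,[-27,0,0],[0,0,0]]]'
python3 - <<'E'
from h import *
g=imaging.grab_frame("scene"); s=readout.sense(); print(s["position"],s["wrist_force"])
d=np.array(s["position"][:2])-RO; print("rack x,y",d@[np.cos(RY),np.sin(RY)],d@[-np.sin(RY),np.cos(RY)])
for c,w in caps(g): print(c.round(1),w.round(4))
cv2.imwrite("pics/s6.png",cv2.resize(g["pixels"][140:230,270:390],None,fx=6,fy=6))
E
```

```text
time_s: 41.05
position: [0.4749, 0.0648, 0.0337]
tcp_rot: [-0.027, 1.0, 0.0, 0.001]
wrist_force: [0.4, 0.2, 0.1]
grip_width: 0.004
grip_force: 0.0
time_s: 42.05
position: [0.4998, 0.0659, 0.0333]
tcp_rot: [-0.027, 1.0, 0.0, -0.001]
wrist_force: [-4.5, 0.3, 3.2]
grip_width: 0.005
grip_force: 2.5
[0.49980057 0.06588446 0.03332385] [-4.67462737 -0.23841935  3.74042004]
rack x,y -0.06543380564452479 -0.07022930317551639
[355.1 158.4] [0.5691 0.2746 0.085 ]
[346.  164.8] [0.5717 0.2173 0.085 ]
[334.9 172.6] [0.5744 0.1521 0.085 ]
[323.4 180.8] [0.5777 0.0887 0.085 ]
[311.6 189.2] [0.5809 0.0279 0.085 ]
[233.5 197. ] [ 0.4346 -0.1465  0.085 ]
[204.5 205.1] [ 0.4042 -0.2246  0.085 ]
```

View pics/s6.png

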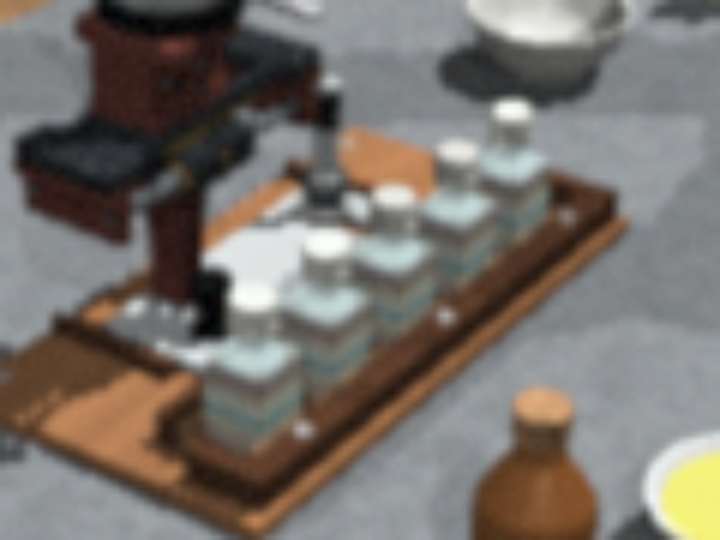

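The fingers sit behind the knob at about (205, 300), the jaw is moving and all five bottles are upright. I'll keep pushing in small steps.

```bash
python3 -m handwheel '[[0,[-2,0,0],[0,0,0]],[0,[-4,0,0],[0,0,0]],[0,[-6,0,0],[0,0,0]],[0,[-6,0,0],[0,0,0]],[0,[-6,0,0],[0,0,0]]]'
python3 -m handwheel '[[0,[-1,0,0],[0,0,0]],[0,[-2,0,0],[0,0,0]],[0,[-3,0,0],[0,0,0]],[0,[-3,0,0],[0,0,0]],[0,[-3,0,0],[0,0,0]]]'
```

```text
time_s: 42.6
position: [0.5033, 0.0661, 0.0329]
tcp_rot: [-0.027, 1.0, 0.0, -0.003]
wrist_force: [-10.9, 0.5, 8.3]
grip_width: 0.005
grip_force: 5.3
time_s: 43.1
position: [0.5051, 0.0662, 0.0328]
tcp_rot: [-0.027, 1.0, 0.0, -0.004]
wrist_force: [-13.4, 0.5, 10.7]
grip_width: 0.002
grip_force: 6.7
```

```bash
python3 -m handwheel '[[0,[-2,0,0],[0,0,0]],[0,[-3,0,0],[0,0,0]],[0,[-3,0,0],[0,0,0]],[0,[-3,0,0],[0,0,0]]]'
python3 -m handwheel '[[0,[-2,0,0],[0,0,0]],[0,[-4,0,0],[0,0,0]],[0,[-4,0,0],[0,0,0]],[0,[-4,0,0],[0,0,0]]]'
```

```text
time_s: 43.5
position: [0.5052, 0.0663, 0.0323]
tcp_rot: [-0.027, 1.0, 0.0, -0.007]
wrist_force: [-19.4, 1.5, 16.1]
grip_width: 0.006
grip_force: 10.1
time_s: 43.9
position: [0.5053, 0.0663, 0.0318]
tcp_rot: [-0.027, 1.0, -0.0, -0.011]
wrist_force: [-29.3, 1.4, 23.6]
grip_width: 0.003
grip_force: 14.6
```

```bash
python3 -m handwheel '[[0,[10,0,0],[0,0,0]],[0,[20,0,0],[0,0,0]],[0,[20,0,0],[0,0,0]],[0,[20,0,-50],[0,0,0]],[0,[20,0,-100],[0,0,0]],[0,[20,0,-150],[0,0,0]],[30,[20,-40,-200],[0,0,0]],[30,[20,-90,-200],[0,0,0]],[30,[20,-140,-200],[0,0,0]],[30,[20,-180,-200],[0,0,0]],[30,[20,-180,-200],[0,0,0]]]'
python3 - <<'E'
from h import *
A=[];fs=[]
for i in range(3):
    f=imaging.grab_frame("top"); g=imaging.grab_frame("scene"); fs+= [f,g]
P,ok=world(f)
s=readout.sense();print(s["position"],s["q"])
hi=ok&(abs(P[...,2]-.032)<.006)
# jaw bar & fence via brown
cols=[]
for nm in (0,1):
    Q=[]
    for f in fs[nm::2]:
        P,ok=world(f); k=ok&(np.hypot(P[...,0]-.4905,P[...,1]-.206)<.02)&(P[...,2]>.065)&(P[...,2]<.125); Q.append(P[k])
    Q=np.vstack(Q); c=np.cov(Q[:,:2].T); w,v=np.linalg.eigh(c); print(len(Q),Q.mean(0),Q.max(0),np.sqrt(w),np.degrees(np.arctan2(v[1,1],v[0,1])))
t=np.mean([x["pixels"].astype(float) for x in fs[0::2]],0).astype(np.uint8); g=np.mean([x["pixels"].astype(float) for x in fs[1::2]],0).astype(np.uint8)
a=cv2.resize(t[215:245,255:295],None,fx=10,fy=10,interpolation=2); b=cv2.resize(g[145:195,305:345],None,fx=10,fy=10,interpolation=2)
c=np.zeros((500,800,3),np.uint8); c[:300,:400]=a; c[:,400:]=b; cv2.imwrite("pics/l7.png",c)
for c,w in caps(fs[-1]): print(c.round(1),w.round(4))
E
```

```text
time_s: 45.0
position: [0.5067, -0.1225, 0.2342]
tcp_rot: [-0.021, 1.0, -0.002, 0.002]
wrist_force: [-0.8, 0.2, -0.0]
grip_width: 0.299
grip_force: 0.0
[ 0.50671413 -0.11275378  0.23265648] [-0.22932001  0.21296349  0.38326933  1.93433847 -0.09389149  1.01117831
  1.8226846 ]
68 [0.49119267 0.20658348 0.10146067] [0.49881808 0.21514896 0.11691807] [0.00304757 0.00497817] -146.27791263404754
161 [0.48926129 0.20391844 0.08865579] [0.49693625 0.21279987 0.11004878] [0.00225133 0.00461438] -140.5483887354483
[356.1 158.6] [0.5723 0.2761 0.085 ]
[347.  165.5] [0.577  0.2155 0.085 ]
[336.4 172.9] [0.5795 0.1536 0.085 ]
[324.9 181.2] [0.5832 0.0893 0.085 ]
[313.4 189.8] [0.5871 0.0285 0.085 ]
[204.2 203.6] [ 0.3973 -0.2203  0.085 ]
```

View pics/l7.png

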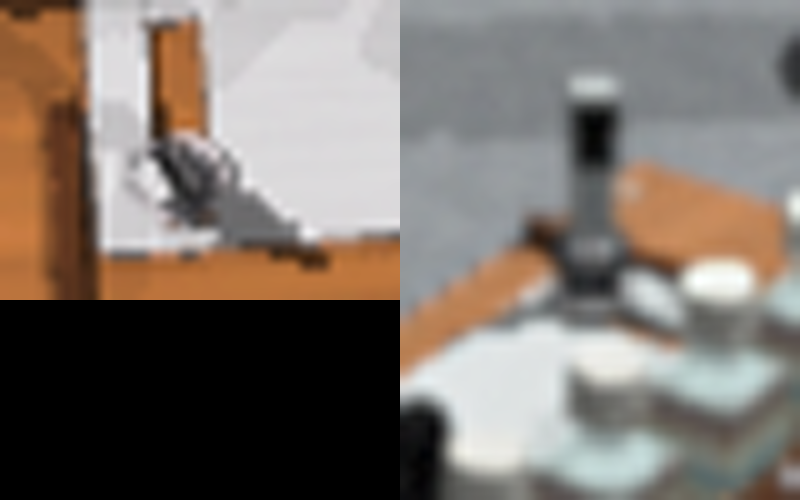

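```bash
python3 - <<'E'
from h import *
s=readout.sense();print(s["position"],R.from_quat(s["tcp_rot"]).as_matrix()[:,1])
go((.49,.2055,.2,.646),(.49,.2055,.068,.646))
E
```

```text
[ 0.50671413 -0.11275378  0.23265648] [-5.58316460e-02  9.98440125e-01  3.79843935e-04]
shift [-1.1, 318.7, 32.8] turn [0.0, 0.0, -0.59] rows>= 6.4
shift [-1.0, 318.6, 164.8] turn [0.0, 0.0, -0.59] rows>= 7.2
```

```bash
python3 -m handwheel '[[40,[-1,319,33],[0,0,-0.59]],[40,[-1,319,33],[0,0,-0.59]],[40,[-1,319,33],[0,0,-0.59]],[40,[-1,319,33],[0,0,-0.59]],[40,[-1,319,33],[0,0,-0.59]],[40,[-1,319,33],[0,0,-0.59]],[40,[-1,319,33],[0,0,-0.59]],[40,[-1,319,33],[0,0,-0.59]],[40,[-1,319,33],[0,0,-0.59]],[40,[-1,319,33],[0,0,-0.59]],[40,[-1,319,33],[0,0,-0.59]]]'
python3 - <<'E'
from h import *
s=readout.sense();print(s["position"],s["q"][6]);go((.49,.2055,.2,.646),(.49,.2055,.068,.646))
E
```

```text
time_s: 46.4
position: [0.4907, 0.2027, 0.1999]
tcp_rot: [-0.315, 0.949, -0.0, 0.0]
wrist_force: [-0.2, -0.5, 0.1]
grip_width: 0.4
grip_force: 0.0
[0.4906655  0.20273261 0.19985486] 1.7354364165119731
shift [-1.1, 2.6, -0.1] turn [-0.0, 0.0, -0.005] rows>= 0.1
shift [-1.1, 2.7, 131.9] turn [-0.0, 0.0, -0.005] rows>= 2.6
```

```bash
python3 -m handwheel '[[40,[0,0,0],[0,0,0]],[40,[0,0,40],[0,0,0]],[40,[0,0,80],[0,0,0]],[40,[0,0,110],[0,0,0]],[40,[0,0,131],[0,0,0]],[40,[0,0,131],[0,0,0]],[40,[0,0,131],[0,0,0]],[0,[0,0,131],[0,0,0]],[0,[0,0,131],[0,0,0]],[0,[0,0,131],[0,0,0]],[0,[0,0,131],[0,0,0]],[0,[0,0,131],[0,0,0]]]'
python3 - <<'E'
from h import *
g=imaging.grab_frame("scene");s=readout.sense();print(s["position"],s["wrist_force"],s["torque"],s["grip_width"])
cv2.imwrite("pics/l8.png",cv2.resize(g["pixels"][130:220,280:370],None,fx=6,fy=6,interpolation=2))
E
```

```text
time_s: 47.6
position: [0.4896, 0.2064, 0.0696]
tcp_rot: [-0.317, 0.949, 0.001, 0.0]
wrist_force: [-5.0, 4.1, 6.3]
grip_width: 0.1
grip_force: 30.0
[0.48964521 0.20647535 0.06959867] [-3.38299716  3.53947075  6.87243116] [ 1.1339973   1.0984624  -0.10902219] 0.09715915849871104
```

View pics/l8.png

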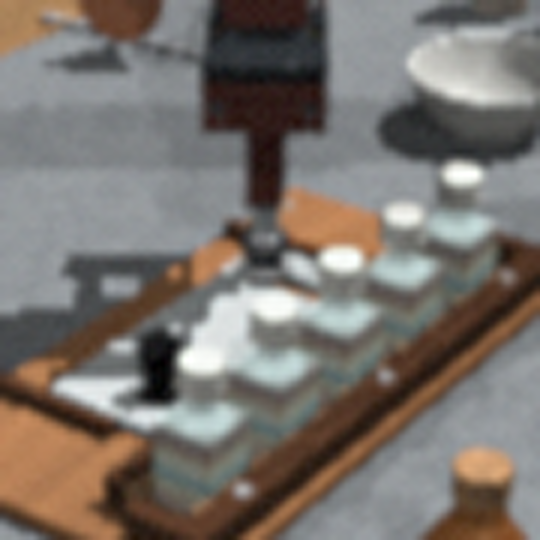

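```bash
python3 -m handwheel '[[0,[0,0,0.1],[0,0,0.14]],[0,[0,0,0.2],[0,0,0.28]],[0,[0,0,0.3],[0,0,0.42]],[0,[0,0,0.4],[0,0,0.56]],[0,[0,0,0.4],[0,0,0.7]],[0,[0,0,0.5],[0,0,0.84]],[0,[0,0,0.6],[0,0,0.98]],[0,[0,0,0.7],[0,0,1.12]],[0,[0,0,0.8],[0,0,1.26]],[0,[0,0,0.9],[0,0,1.4]],[0,[0,0,1],[0,0,1.54]],[0,[0,0,1.1],[0,0,1.68]],[0,[0,0,1.2],[0,0,1.82]],[0,[0,0,1.2],[0,0,1.9]],[0,[0,0,1.2],[0,0,1.9]]]'
python3 - <<'E'
from h import *
s=readout.sense();print(s["position"],s["wrist_force"],s["torque"],s["grip_width"],s["q"])
E
```

```text
time_s: 49.15
position: [0.4898, 0.207, 0.0683]
tcp_rot: [0.588, 0.809, 0.001, -0.001]
wrist_force: [-3.5, 4.3, 7.7]
grip_width: 0.098
grip_force: 30.0
[0.48980222 0.20696596 0.0683314 ] [-3.52016048  4.32444777  7.73126209] [ 1.09471626  1.03018111 -0.02756947] 0.09817657031279335 [-0.96853776  0.51479809  0.58281916  2.05428649 -0.44244833  0.69466907
  0.21503146]
```

```bash
python3 -m handwheel '[[0,[0,0,0.1],[0,0,0.14]],[0,[0,0,0.2],[0,0,0.28]],[0,[0,0,0.3],[0,0,0.42]],[0,[0,0,0.4],[0,0,0.56]],[0,[0,0,0.4],[0,0,0.7]],[0,[0,0,0.5],[0,0,0.84]],[0,[0,0,0.6],[0,0,0.98]],[0,[0,0,0.7],[0,0,1.12]],[0,[0,0,0.8],[0,0,1.26]],[0,[0,0,0.9],[0,0,1.4]],[0,[0,0,1],[0,0,1.54]],[0,[0,0,1.1],[0,0,1.68]],[0,[0,0,1.2],[0,0,1.82]],[0,[0,0,1.3],[0,0,1.96]],[0,[0,0,1.4],[0,0,2.1]],[0,[0,0,1.5],[0,0,2.24]],[0,[0,0,1.6],[0,0,2.38]],[0,[0,0,1.6],[0,0,2.5]],[0,[0,0,1.6],[0,0,2.5]],[0,[0,0,1.6],[0,0,2.5]]]'
python3 - <<'E'
from h import *
s=readout.sense();print(s["position"],s["wrist_force"],s["torque"],s["grip_width"],s["q"])
y=R.from_quat(s["tcp_rot"]).as_matrix()[:,1]; print("psi",np.degrees(np.arctan2(y[1],y[0]))-90)
E
```

```text
time_s: 51.15
position: [0.4903, 0.2064, 0.0667]
tcp_rot: [0.953, -0.302, -0.001, -0.002]
wrist_force: [-3.4, 3.1, 10.5]
grip_width: 0.104
grip_force: 30.0
[0.49029844 0.20638075 0.06673282] [-3.41698426  3.11428033 10.50298781] [ 1.02488598  1.07607831 -0.11693028] 0.10367526511911589 [-1.32678144  0.84411549  1.18918279  2.07320528 -1.00067719  0.97398798
 -1.76452139]
psi -215.17155123216833
```

```bash
python3 -m handwheel '[[40,[0,0,0],[0,0,0]],[40,[0,0,0],[0,0,0]],[40,[0,0,0],[0,0,0]],[40,[0,0,-30],[0,0,0]],[40,[0,0,-60],[0,0,0]],[40,[0,0,-60],[0,0,-0.8]],[40,[0,0,-60],[0,0,-0.8]],[40,[0,0,-60],[0,0,-0.8]],[40,[0,0,-60],[0,0,-0.8]],[40,[0,0,-60],[0,0,-0.8]],[40,[0,0,-60],[0,0,-1.64]],[40,[0,0,-60],[0,0,-1.64]],[40,[0,0,-60],[0,0,-1.64]],[40,[0,0,-60],[0,0,-1.64]],[40,[0,0,-60],[0,0,-1.64]],[40,[0,0,-60],[0,0,-1.64]],[40,[0,0,-60],[0,0,-1.64]]]'
python3 -m handwheel '[[40,[0,0,0],[0,0,-0.8]],[40,[0,0,0],[0,0,-0.8]],[40,[0,0,0],[0,0,-0.8]],[40,[0,0,0],[0,0,-0.8]],[40,[0,0,0],[0,0,-0.8]],[40,[0,0,0],[0,0,-1.5]],[40,[0,0,0],[0,0,-1.5]],[40,[0,0,0],[0,0,-1.5]],[40,[0,0,0],[0,0,-1.5]],[40,[0,0,0],[0,0,-1.5]],[40,[0,0,0],[0,0,-1.5]],[40,[0,0,0],[0,0,-1.5]],[40,[0,0,0],[0,0,-1.5]]]'
python3 - <<'E'
from h import *
s=readout.sense();print(s["position"],s["wrist_force"],s["q"])
y=R.from_quat(s["tcp_rot"]).as_matrix()[:,1]; psi=np.degrees(np.arctan2(y[1],y[0]))-90;print("psi",psi)
f=imaging.grab_frame("scene");P,ok=world(f); k=ok&(np.hypot(P[...,0]-.4905,P[...,1]-.204)<.02)&(P[...,2]>.065)&(P[...,2]<.105);Q=P[k]
w,v=np.linalg.eigh(np.cov(Q[:,:2].T)); print(len(Q),Q.mean(0),Q.max(0),np.sqrt(w),np.degrees(np.arctan2(v[1,1],v[0,1])))
go((.49,.2062,.127,np.radians(-35.2)),(.49,.2062,.067,np.radians(-35.2)))
E
```

```text
time_s: 52.85
position: [0.4903, 0.204, 0.126]
tcp_rot: [0.871, 0.491, 0.0, -0.0]
wrist_force: [-0.2, 0.4, 0.2]
grip_width: 0.4
grip_force: 0.0
time_s: 54.15
position: [0.4903, 0.2041, 0.1257]
tcp_rot: [0.306, 0.952, -0.0, -0.0]
wrist_force: [-0.2, -0.0, 0.2]
grip_width: 0.405
grip_force: 0.0
[0.49029634 0.20412435 0.12567997] [-0.23026565 -0.03932863  0.22587491] [-0.92106466  0.39671364  0.51151489  2.01606307 -0.26818266  0.79387197
  0.69679748]
psi -35.58554687349489
45 [0.48829295 0.20338059 0.08631691] [0.49480523 0.20836081 0.10496075] [0.00256987 0.00556758] 161.3471301929393
shift [1.4, 1.5, -1.3] turn [-0.0, 0.0, -0.006] rows>= 0.0
shift [1.4, 1.5, 58.7] turn [-0.0, 0.0, -0.006] rows>= 1.2
```

```bash
python3 -m handwheel '[[40,[2,2,0],[0,0,0]],[40,[2,2,30],[0,0,0]],[40,[2,2,59],[0,0,0]],[40,[2,2,59],[0,0,0]],[40,[2,2,59],[0,0,0]],[0,[2,2,59],[0,0,0]],[0,[2,2,59],[0,0,0]],[0,[2,2,59],[0,0,0]],[0,[2,2,59],[0,0,0]],[0,[2,2,59],[0,0,0]]]'
python3 -m handwheel '[[0,[0,0,0.1],[0,0,0.14]],[0,[0,0,0.2],[0,0,0.28]],[0,[0,0,0.3],[0,0,0.42]],[0,[0,0,0.4],[0,0,0.56]],[0,[0,0,0.4],[0,0,0.7]],[0,[0,0,0.5],[0,0,0.84]],[0,[0,0,0.6],[0,0,0.98]],[0,[0,0,0.7],[0,0,1.12]],[0,[0,0,0.8],[0,0,1.26]],[0,[0,0,0.9],[0,0,1.4]],[0,[0,0,1],[0,0,1.54]],[0,[0,0,1.1],[0,0,1.68]],[0,[0,0,1.2],[0,0,1.82]],[0,[0,0,1.3],[0,0,1.96]],[0,[0,0,1.4],[0,0,2.1]],[0,[0,0,1.5],[0,0,2.24]],[0,[0,0,1.5],[0,0,2.3]],[0,[0,0,1.5],[0,0,2.3]],[0,[0,0,1.5],[0,0,2.3]]]'
python3 - <<'E'
from h import *
s=readout.sense();print(s["position"],s["wrist_force"],s["torque"],s["grip_width"],s["q"])
y=R.from_quat(s["tcp_rot"]).as_matrix()[:,1]; print("psi",np.degrees(np.arctan2(y[1],y[0]))-90)
E
```

```text
time_s: 55.2
position: [0.49, 0.2069, 0.0675]
tcp_rot: [0.304, 0.953, 0.0, 0.0]
wrist_force: [-1.3, -0.9, 6.7]
grip_width: 0.101
grip_force: 30.0
time_s: 57.1
position: [0.4897, 0.2069, 0.066]
tcp_rot: [0.994, 0.112, -0.0, -0.0]
wrist_force: [-2.8, -1.8, 8.8]
grip_width: 0.099
grip_force: 30.0
[0.48974043 0.20686619 0.06597203] [-2.84764743 -1.83073677  8.82992427] [-0.33146079  0.9623881  -0.05848574] 0.09872500053917015 [-1.26628412  0.7309386   1.04750892  2.07077615 -0.86456981  0.86421707
 -1.05025914]
psi -167.14272307938282
```

```bash
python3 -m handwheel '[[0,[0,0,0],[0,0,0.05]],[0,[0,0,0.1],[0,0,0.1]],[0,[0,0,0.1],[0,0,0.15]],[0,[0,0,0.1],[0,0,0.17]],[0,[0,0,0.1],[0,0,0.17]]]'
python3 -c "
from h import *
s=readout.sense();print(s['torque'],s['grip_width']);y=R.from_quat(s['tcp_rot']).as_matrix()[:,1]; print('psi',np.degrees(np.arctan2(y[1],y[0]))-90)"
python3 -m handwheel '[[0,[0,0,0],[0,0,0.04]],[0,[0,0,0],[0,0,0.08]],[0,[0,0,0],[0,0,0.08]],[0,[0,0,0],[0,0,0.08]]]'
python3 -c "
from h import *
s=readout.sense();print(s['torque'],s['grip_width']);y=R.from_quat(s['tcp_rot']).as_matrix()[:,1]; print('psi',np.degrees(np.arctan2(y[1],y[0]))-90)"
```

```text
time_s: 57.6
position: [0.4898, 0.2069, 0.0659]
tcp_rot: [1.0, 0.027, -0.0, -0.0]
wrist_force: [-2.9, -1.0, 9.2]
grip_width: 0.102
grip_force: 30.0
[-0.2756981   0.92251759 -0.00127758] 0.10178353422776336
psi -176.89311422452946
time_s: 58.0
position: [0.4898, 0.207, 0.0659]
tcp_rot: [1.0, -0.012, -0.0, -0.0]
wrist_force: [-3.2, -0.7, 9.1]
grip_width: 0.105
grip_force: 30.0
[-0.33432348  0.86586897  0.57484867] 0.10456466054156854
psi -181.35014423523415
```

```bash
python3 -m handwheel '[[30,[0,0,0],[0,0,0]],[30,[0,0,0],[0,0,0]],[30,[0,0,0],[0,0,0]],[30,[0,0,-30],[0,0,0]],[30,[0,0,-70],[0,0,0]],[0,[0,0,-70],[0,0,-0.09]],[0,[0,0,-70],[0,0,-0.09]],[0,[0,0,-70],[0,0,-0.09]],[0,[0,0,-70],[0,0,-0.09]]]'
python3 - <<'E'
from h import *
f=imaging.grab_frame("scene");s=readout.sense();print(s["position"],s["grip_width"])
P,ok=world(f); k=ok&(np.hypot(P[...,0]-.4905,P[...,1]-.206)<.03)&(P[...,2]>.065)&(P[...,2]<.115);Q=P[k]
w,v=np.linalg.eigh(np.cov(Q[:,:2].T)); print(len(Q),Q.mean(0),Q.max(0),np.sqrt(w),np.degrees(np.arctan2(v[1,1],v[0,1])))
y=R.from_quat(s["tcp_rot"]).as_matrix()[:,1]; print("psi",np.degrees(np.arctan2(y[1],y[0]))-90)
e=np.array([-np.sin(RY),np.cos(RY)]); pv=np.array([.4898,.2068])
T=[(-32,140),(-32,88),(-18,88),(-.6,86.5),(15.2,79.2),(27.5,66.9),(33.6,55.3),(36.5,42.5),(36.5,38)]
go(*[(*(pv+e*a/1000),z/1000,RY-np.pi) for a,z in T])
E
```

```text
time_s: 58.9
position: [0.4892, 0.207, 0.1345]
tcp_rot: [0.999, 0.032, -0.001, 0.0]
wrist_force: [0.5, -0.3, -0.5]
grip_width: 0.01
grip_force: 0.0
[0.48929857 0.20688594 0.13450027] 0.0036407615726030042
51 [0.48992817 0.2037594  0.08645971] [0.49673576 0.21093102 0.1055611 ] [0.0032025  0.00508133] -169.57255399199613
psi -176.36233928953095
shift [0.2, 32.1, -5.5] turn [0.001, 0.001, 0.01] rows>= 0.7
shift [0.2, 32.1, 46.5] turn [0.001, 0.001, 0.01] rows>= 1.1
shift [0.4, 18.1, 46.5] turn [0.001, 0.001, 0.01] rows>= 1.0
shift [0.6, 0.7, 48.0] turn [0.001, 0.001, 0.01] rows>= 1.0
shift [0.7, -15.1, 55.3] turn [0.001, 0.001, 0.01] rows>= 1.1
shift [0.9, -27.4, 67.6] turn [0.001, 0.001, 0.01] rows>= 1.5
shift [0.9, -33.5, 79.2] turn [0.001, 0.001, 0.01] rows>= 1.7
shift [1.0, -36.4, 92.0] turn [0.001, 0.001, 0.01] rows>= 2.0
shift [1.0, -36.4, 96.5] turn [0.001, 0.001, 0.01] rows>= 2.1
```

```bash
python3 -m handwheel '[[0,[0,34,0],[0,0,0]],[0,[0,34,0],[0,0,0]],[0,[0,34,46],[0,0,0]],[0,[0,34,46],[0,0,0]],[0,[0,18,46],[0,0,0]],[0,[0,9,47],[0,0,0]],[0,[0,1,48],[0,0,0]],[0,[0,-7,51],[0,0,0]],[0,[1,-15,55],[0,0,0]],[0,[1,-22,61],[0,0,0]],[0,[1,-27,67],[0,0,0]],[0,[1,-31,73],[0,0,0]],[0,[1,-34,79],[0,0,0]],[0,[1,-36,86],[0,0,0]],[0,[1,-37,92],[0,0,0]],[0,[1,-37,96],[0,0,0]],[0,[1,-37,98],[0,0,0]],[0,[1,-37,98],[0,0,0]],[0,[1,-37,98],[0,0,0]]]'
```

```text
time_s: 60.85
position: [0.4898, 0.248, 0.04]
tcp_rot: [0.999, 0.033, 0.001, -0.004]
wrist_force: [-6.8, 4.1, 29.1]
grip_width: 0.005
grip_force: 14.5
```

```bash
python3 -m handwheel '[[0,[0,0,2],[0,0,0]],[0,[0,0,3],[0,0,0]],[0,[0,0,3],[0,0,0]],[0,[0,0,3],[0,0,0]]]'
```

```text
time_s: 61.25
position: [0.4904, 0.2484, 0.0385]
tcp_rot: [0.999, 0.033, 0.001, -0.005]
wrist_force: [-10.4, 5.1, 45.0]
grip_width: 0.004
grip_force: 22.6
```

```bash
python3 -m handwheel '[[0,[0,0,-50],[0,0,0]],[0,[0,0,-100],[0,0,0]],[0,[0,0,-120],[0,0,0]],[0,[80,40,-120],[0,0,0]],[0,[80,40,-120],[0,0,0]],[0,[80,40,-120],[0,0,0]],[0,[80,40,-120],[0,0,0]]]'
python3 - <<'E'
from h import *
g=imaging.grab_frame("scene");f=imaging.grab_frame("top");s=readout.sense();print(s["position"],s["q"])
cv2.imwrite("pics/l9.png",cv2.resize(g["pixels"][130:230,280:400],None,fx=5,fy=5,interpolation=2))
for nm,h in(("s",g),("t",f)):
    P,ok=world(h)
    for y in(.122,.061,0,-.061,-.122):
        c=rack(.03,y);k=ok&(np.hypot(P[...,0]-c[0],P[...,1]-c[1])<.025)&(P[...,2]>.088)&(P[...,2]<.102)&(h["pixels"].min(2)>110)
        if k.sum()>4: print(nm,y,c.round(4),k.sum(),P[k].mean(0).round(4))
    k=ok&(np.hypot(P[...,0]-.4865,P[...,1]-.25)<.04)&(P[...,2]>.03)&(P[...,2]<.12)&(P[...,0]<.51); print(nm,"lever z",k.sum(),np.percentile(P[k][:,2],[50,90,98]) if k.any() else 0)
go((*rack(.03,.122),.13,RY-np.pi),(*rack(.03,.122),.1,RY-np.pi))
E
```

```text
time_s: 61.95
position: [0.571, 0.2096, 0.154]
tcp_rot: [0.999, 0.032, -0.0, -0.0]
wrist_force: [-0.3, 0.1, -1.0]
grip_width: 0.001
grip_force: 0.0
[0.56985024 0.21049146 0.15371499] [-1.21084994  0.74087117  1.15097042  1.83603988 -0.7669242   1.095677
 -1.27276651]
s 0.122 [0.5849 0.2629] 32 [0.5837 0.258  0.094 ]
s 0.061 [0.5881 0.202 ] 34 [0.5877 0.1978 0.0942]
s 0 [0.5914 0.1411] 38 [0.5904 0.1372 0.0939]
s -0.061 [0.5946 0.0802] 41 [0.5939 0.0761 0.0942]
s -0.122 [0.5979 0.0193] 44 [0.5978 0.0148 0.0934]
s lever z 52 [0.04280288 0.04466448 0.04494976]
t 0.061 [0.5881 0.202 ] 15 [0.5905 0.1955 0.0961]
t 0 [0.5914 0.1411] 7 [0.5937 0.1323 0.0946]
t -0.061 [0.5946 0.0802] 48 [0.5958 0.0802 0.0952]
t -0.122 [0.5979 0.0193] 47 [0.5983 0.0188 0.0948]
t lever z 53 [0.04337149 0.04817181 0.05136039]
shift [18.5, -51.3, 23.7] turn [-0.001, 0.001, 0.013] rows>= 1.2
shift [18.5, -51.3, 53.7] turn [-0.001, 0.001, 0.013] rows>= 1.5
```

View pics/l9.png

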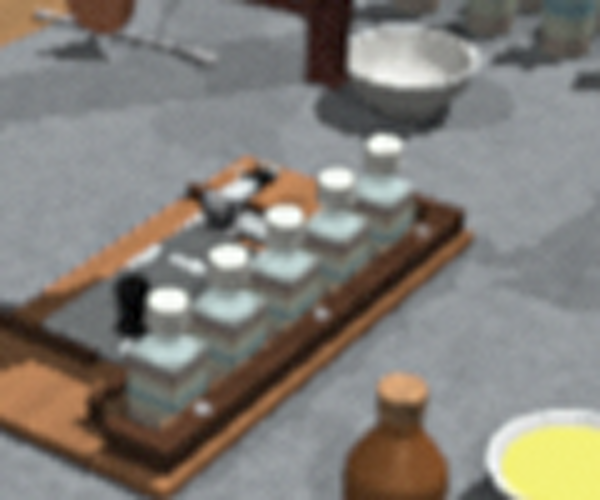

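The lever lies flat at about (215–270, 180–210), and all five bottles stand against the fence with their caps up. Next I press the caps.

```bash
python3 -m handwheel '[[0,[18,-51,24],[0,0,0.01]],[0,[18,-51,24],[0,0,0.01]],[0,[18,-51,24],[0,0,0.01]],[0,[18,-51,40],[0,0,0.01]],[0,[18,-51,54],[0,0,0.01]],[0,[18,-51,60],[0,0,0.01]],[0,[18,-51,64],[0,0,0.01]],[0,[18,-51,68],[0,0,0.01]],[0,[18,-51,68],[0,0,0.01]],[0,[18,-51,68],[0,0,0.01]]]'
```

```text
time_s: 63.05
position: [0.5848, 0.2602, 0.0865]
tcp_rot: [1.0, 0.027, -0.001, -0.0]
wrist_force: [-4.1, -1.2, 7.8]
grip_width: 0.009
grip_force: 3.3
```

```bash
python3 -m handwheel '[[0,[0,0,2],[0,0,0]],[0,[0,0,4],[0,0,0]],[0,[0,0,5],[0,0,0]],[0,[0,0,5],[0,0,0]],[0,[0,0,5],[0,0,0]]]'
```

```text
time_s: 63.55
position: [0.5853, 0.2602, 0.086]
tcp_rot: [1.0, 0.026, -0.001, -0.002]
wrist_force: [-17.0, -1.5, 41.8]
grip_width: 0.005
grip_force: 20.5
```

```bash
python3 -m handwheel '[[0,[0,0,-40],[0,0,0]],[0,[0,0,-40],[0,0,0]],[0,[0,60,-40],[0,0,0]],[0,[0,60,-40],[0,0,0]],[0,[0,60,-40],[0,0,0]],[0,[0,60,-20],[0,0,0]],[0,[0,60,-10],[0,0,0]],[0,[0,60,-6],[0,0,0]],[0,[0,60,-2],[0,0,0]],[0,[0,60,-1],[0,0,0]],[0,[0,60,-1],[0,0,0]],[0,[0,60,-1],[0,0,0]]]'
python3 -m handwheel '[[0,[0,0,-40],[0,0,0]],[0,[0,0,-40],[0,0,0]],[0,[0,61,-40],[0,0,0]],[0,[0,61,-40],[0,0,0]],[0,[0,61,-40],[0,0,0]],[0,[0,61,-20],[0,0,0]],[0,[0,61,-9],[0,0,0]],[0,[0,61,-5],[0,0,0]],[0,[0,61,-1],[0,0,0]],[0,[0,61,0],[0,0,0]],[0,[0,61,0],[0,0,0]],[0,[0,61,0],[0,0,0]]]'
```

```text
time_s: 64.75
position: [0.5895, 0.2026, 0.0859]
tcp_rot: [1.0, 0.028, 0.0, -0.002]
wrist_force: [-12.3, 0.3, 41.6]
grip_width: 0.004
grip_force: 20.9
time_s: 65.95
position: [0.5926, 0.1425, 0.086]
tcp_rot: [1.0, 0.028, -0.0, -0.002]
wrist_force: [-13.9, 2.0, 40.7]
grip_width: 0.001
grip_force: 20.3
```

```bash
python3 -m handwheel '[[0,[0,0,-40],[0,0,0]],[0,[0,0,-40],[0,0,0]],[0,[0,62,-40],[0,0,0]],[0,[0,62,-40],[0,0,0]],[0,[0,62,-40],[0,0,0]],[0,[0,62,-20],[0,0,0]],[0,[0,62,-9],[0,0,0]],[0,[0,62,-5],[0,0,0]],[0,[0,62,-1],[0,0,0]],[0,[0,62,0],[0,0,0]],[0,[0,62,0],[0,0,0]],[0,[0,62,0],[0,0,0]]]'
python3 -m handwheel '[[0,[0,0,-40],[0,0,0]],[0,[0,0,-40],[0,0,0]],[0,[0,61,-40],[0,0,0]],[0,[0,61,-40],[0,0,0]],[0,[0,61,-40],[0,0,0]],[0,[0,61,-20],[0,0,0]],[0,[0,61,-9],[0,0,0]],[0,[0,61,-5],[0,0,0]],[0,[0,61,-1],[0,0,0]],[0,[0,61,0],[0,0,0]],[0,[0,61,0],[0,0,0]],[0,[0,61,0],[0,0,0]]]'
python3 -m handwheel '[[0,[0,0,-50],[0,0,0]],[0,[0,0,-100],[0,0,0]],[0,[0,0,-150],[0,0,0]],[0,[0,100,-150],[0,0,0]],[0,[0,100,-150],[0,0,0]],[0,[0,200,-150],[0,0,0]],[0,[0,200,-150],[0,0,0]],[0,[0,200,-150],[0,0,0]],[0,[0,200,-150],[0,0,0]],[0,[0,200,-150],[0,0,0]]]'
python3 - <<'E'
from h import *
g=imaging.grab_frame("scene");f=imaging.grab_frame("top")
cv2.imwrite("pics/f10.png",cv2.resize(g["pixels"][120:280,200:400],None,fx=3.7,fy=3.7,interpolation=2))
for nm,h in(("s",g),("t",f)):
    P,ok=world(h)
    for y in(.122,.061,0,-.061,-.122):
        c=rack(.03,y);k=ok&(np.hypot(P[...,0]-c[0],P[...,1]-c[1])<.025)&(P[...,2]>.078)&(P[...,2]<.102)&(h["pixels"].min(2)>110)
        if k.sum()>4: print(nm,y,c.round(4),k.sum(),P[k].mean(0).round(4),np.percentile(P[k][:,2],90).round(4))
    k=ok&(np.hypot(P[...,0]-.4865,P[...,1]-.25)<.04)&(P[...,2]>.03)&(P[...,2]<.12)&(P[...,0]<.51); print(nm,"lever z",k.sum(),np.percentile(P[k][:,2],[50,90,98]) if k.any() else 0)
    k=ok&(np.hypot(P[...,0]-.525,P[...,1]-.069)<.02)&(P[...,2]>.05)&(P[...,2]<.06); print("knob",P[k].mean(0),rack(-.038,-.07))
E
```

```text
time_s: 67.15
position: [0.5962, 0.0806, 0.0859]
tcp_rot: [1.0, 0.028, 0.0, -0.002]
wrist_force: [-13.5, 3.1, 40.4]
grip_width: 0.003
grip_force: 20.2
time_s: 68.35
position: [0.5996, 0.0196, 0.086]
tcp_rot: [1.0, 0.028, 0.0, -0.002]
wrist_force: [-13.0, 5.4, 40.5]
grip_width: 0.004
grip_force: 20.3
time_s: 69.35
position: [0.6104, -0.1795, 0.2314]
tcp_rot: [1.0, 0.029, -0.001, -0.001]
wrist_force: [-0.4, 0.1, -0.2]
grip_width: 0.004
grip_force: 0.0
s 0.122 [0.5849 0.2629] 31 [0.5838 0.2572 0.085 ] 0.0879
s 0.061 [0.5881 0.202 ] 37 [0.5878 0.1985 0.0846] 0.0878
s 0 [0.5914 0.1411] 38 [0.5916 0.137  0.0844] 0.0872
s -0.061 [0.5946 0.0802] 45 [0.5941 0.0752 0.0843] 0.0875
s -0.122 [0.5979 0.0193] 49 [0.5978 0.014  0.0847] 0.0873
s lever z 49 [0.04271908 0.04487769 0.04547858]
knob [0.52720953 0.06500012 0.05592818] [0.5271832  0.06757497]
t 0.122 [0.5849 0.2629] 49 [0.5858 0.2617 0.0856] 0.0899
t 0.061 [0.5881 0.202 ] 47 [0.5891 0.2031 0.0867] 0.0914
t 0 [0.5914 0.1411] 49 [0.5926 0.1418 0.0871] 0.0905
t -0.061 [0.5946 0.0802] 47 [0.5951 0.0805 0.0864] 0.0904
t -0.122 [0.5979 0.0193] 47 [0.5984 0.019  0.0862] 0.0906
t lever z 101 [0.0437358  0.04839416 0.0510193 ]
knob [0.52897216 0.07057978 0.05505716] [0.5271832  0.06757497]
```

View pics/f10.png

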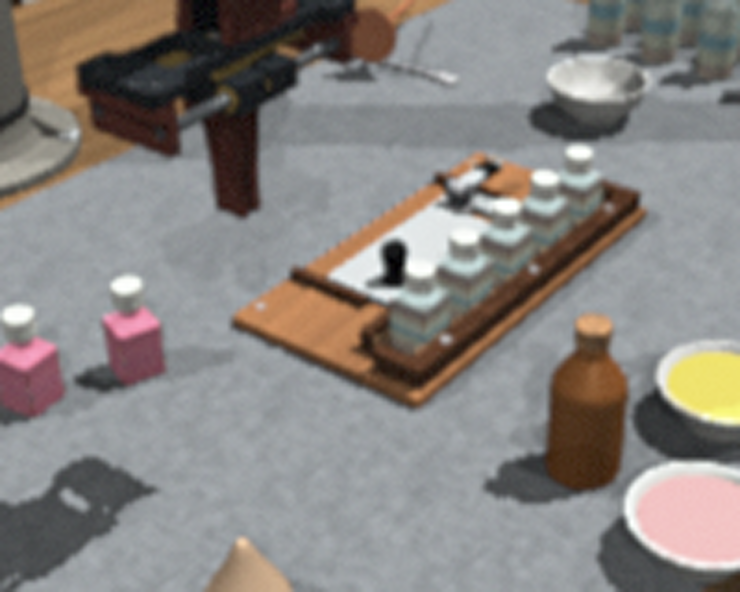

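All five caps are home (tops at about 86 mm), the lever lies flat, the jaw is up against the bottles, and the bystanders are where they were. Handing in.

```bash
python3 -c "
from plant import close_job
print(close_job())"
```

```text
the job is handed in; nothing more can be done
None
```

I handed the job in at about 69 s: all five bottles are clamped in the rack, the bolt was screwed to its stop before the lever was folded flat, and all five caps are pressed home; the hand-in returned no verdict.

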